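# Cull the bent brackets and put the sound ones away in the drawer

### The arm

A 6-joint arm with a two-finger parallel gripper is mounted at the origin on the work surface. World frame = base frame: x ahead of the robot, y to its left, z up, the work surface at z = 0. Lengths are in m, angles in degrees, forces in N, time in s.
With the tool pointing down it reaches from about 0.3 to 0.75 m from the base axis. Payload 8.5 kg.
Tool frame: the origin (TCP) lies on the centre line of the jaws, within the pads' length; the fingertips stand env.tcp_to_tips ahead of it and the grasp point (between the pads) lies 8 mm behind it (env.tcp_to_tips is the distance from the TCP to the fingertips, in m); z points along the fingers, y is the direction in which the jaws open and shut (so a half turn about z gives the same grasp; the last joint's range is limited). The gripper opens to 85 mm and grips with 20 to 120 N. Pads are 22 mm wide; open, the fingers measure 114 mm over their backs; the gripper's body (76 mm by 85 mm) begins 54 mm behind the grasp point. The pads swing forward as they close: fully open they stand 13 mm farther back than shut.
Start: joints at [56.591, 21.807, 74.336, -0, 83.858, -12.336], TCP at [0.198, 0.513, 0.242] pointing down, gripper open.
Joint ranges: [-178.18, 178.18], [-50.72, 133.34], [12.68, 142.11], [-81.47, 261.47], [9.98, 163.14], [-165.26, 165.26]. Speed limits (degrees/s): [136.94, 136.94, 180, 180, 180, 180].

### API

Orientations are given as a 3x3 rotation matrix whose columns are the frame's x, y, z axes.
In Python, from rig import env gives the robot as it stands. The module is installed in compiled form; this text tells all that it offers.
- The arm moves only by the tool carry_out, never from a script. Its argument "rows" is a list of rows, each an object of numbers: "tx", "ty", "tz": the shift along the tool's x, y, z in cm; "yaw": the turn about the tool's z in rad. In form: [{"tx": .., "ty": .., "tz": .., "yaw": ..}, ...]. A call has 1 to 12 rows; each row shifts and turns the pose as measured when the row begins, along the tool's axes as they then stand; what a row does not reach is not made up. A row lasts 1/10 s, in which the tool goes at most 50 mm and 8.59 degrees, less where a joint would pass 70% of its speed; a pose out of reach is approached as far as the arm can. A call is refused whole if a number of a shift passes 5 or a number of a turn 0.15, either way. A call with a gripper value outside its range is refused whole. "jaw" is the closure, from -1 (fully open) to 1 (shut), set as the call begins (left out, the last holds). The fingers move at their own pace and stop on an object; "squeeze" is the grip in N (left out, the last holds). Time passes only in rows, so rows that do not move let the fingers close. It gives the time, the measured TCP pose, the force and the opening at its end, in the units of the state.
- env.observe(): the state, without advancing time (a new reading comes with each control period).
- env.get_image(name): name is "scene" or "top" or "wrist"; returns the picture (480x640x3 uint8, red, green, blue); there is no depth.
- env.camera_params(name): a dict with "vertical_fov" (degrees; the focal length in pixels is half the picture's height over the tangent of half this angle, whatever the lens; pixels are square), "cx", "cy" (the principal point, pixels), "view" (4x4, takes a point from world to camera coordinates). Camera axes: x right, y up, looking along -z (the intrinsics and any distortion apply to the point x, -y, -z); pixel columns grow to the right and rows downward; lengths in m; the calibration is good to about 2 mm. The wrist camera is an equidistant fisheye: a pixel r from the principal point sees the ray r / f radians off the axis. A picture is of the moment at which its call begins: read the wrist's pose just before it. camera_params takes no time and is no camera call; for the wrist camera it gives the pose at the moment of the call.
- env.close_job(): hands the job in, once; it reports no verdict.
The state is a dict: "time_s": time; "q": joint angles; "qvel": joint speeds; "joint_efforts": joint torques, N m; "position": TCP position; "tool_rot": TCP orientation; "ft_force": force on the tool from outside, world axes, zero at the start; "wrist_torque": the same for the moment, N m; "grip_width": finger opening in m.
Only numpy, scipy, OpenCV 4.12 (cv2) and the standard library are available. Lean on these libraries where they do the work, as an engineer would, in place of code of your own. Each camera call takes 0.05 s, during which the arm holds its last target. There are 200 camera calls.

### The job

Pull the parts cabinet's drawer out to its stop, then sort the batch of angle brackets lying on the left of the bench: put every sound one (square, both legs full length) in the drawer and every faulty one (bent open, folded too far, or with a leg cut short) in the red scrap bin. When the whole batch is sorted, push the drawer fully shut. Leave the tools and other things on the bench where they are, and put nothing in the blue bin.

Things in the scene. Friction and masses are not known exactly. Their poses are not given: they have to be found in the camera images.
- bracket_a: SOUND bracket, square. 10 mm steel plate, 36 mm wide, folded once, lying on edge on the bench's left half (the angle shows from above); dark bolt hole in each full leg; 260 g; may be absent. Origin on the underside, z up. Along the mid-thickness, the bend is at (-16, -16) mm, whence straight legs run 46 mm along +x and 46 mm along +y.
- bracket_b: SOUND bracket, square. 10 mm steel plate, 36 mm wide, folded once, lying on edge on the bench's left half (the angle shows from above); dark bolt hole in each full leg; 260 g; may be absent. Origin on the underside, z up. Along the mid-thickness, the bend is at (-16, -16) mm, whence straight legs run 46 mm along +x and 46 mm along +y.
- bracket_c: SOUND bracket, square. 10 mm steel plate, 36 mm wide, folded once, lying on edge on the bench's left half (the angle shows from above); dark bolt hole in each full leg; 260 g; may be absent. Origin on the underside, z up. Along the mid-thickness, the bend is at (-16, -16) mm, whence straight legs run 46 mm along +x and 46 mm along +y.
- bracket_d: SOUND bracket, square. 10 mm steel plate, 36 mm wide, folded once, lying on edge on the bench's left half (the angle shows from above); dark bolt hole in each full leg; 260 g; may be absent. Origin on the underside, z up. Along the mid-thickness, the bend is at (-16, -16) mm, whence straight legs run 46 mm along +x and 46 mm along +y.
- bracket_e: FAULTY, sprung open to 130 deg. 10 mm steel plate, 36 mm wide, folded once, lying on edge on the bench's left half (the angle shows from above); dark bolt hole in each full leg; 260 g; may be absent. Origin on the underside, z up. Along the mid-thickness, the bend is at (-8, -16) mm, whence straight legs run 46 mm along +x and 46 mm at 130 deg from +x towards +y.
- bracket_f: FAULTY, folded to 55 deg. 10 mm steel plate, 36 mm wide, folded once, lying on edge on the bench's left half (the angle shows from above); dark bolt hole in each full leg; 260 g; may be absent. Origin on the underside, z up. Along the mid-thickness, the bend is at (-22, -15) mm, whence straight legs run 46 mm along +x and 46 mm at 55 deg from +x towards +y.
- bracket_g: FAULTY, one leg cut short. 10 mm steel plate, 36 mm wide, folded once, lying on edge on the bench's left half (the angle shows from above); dark bolt hole in each full leg; 260 g; may be absent. Origin on the underside, z up. Along the mid-thickness, the bend is at (-20, -10) mm, whence straight legs run 46 mm along +x and only 20 mm along +y.
- cabinet: Grey steel one-drawer parts cabinet standing on the bench, fixed: 280 mm deep (x), 260 mm wide (y), 88 mm high. Origin at the centre of its underside; its front looks along its -x, towards the robot.
- drawer (a joint): How far the drawer is out, in m: 0 fully shut, 0.18 at its stop. It slides along the cabinet's -x, runs easily (about 2 N) and stays where it is left; at the start up to 30 mm out.
- drawer_handle (a point): Middle of the drawer's handle, a round steel bar 11 mm thick and 130 mm long along y, 35 mm in front of the blue drawer front and 52 mm above the bench (36 mm below the cabinet's top), on two thin posts near its ends. Axes as the cabinet's; moves with the drawer.
- drawer_floor (a point): Centre of the drawer's inside floor, 12 mm above the bench; axes as the cabinet's, moves with the drawer. Inside 242 mm (x) by 236 mm (y); side and back walls 4 mm thick, 52 mm high over the floor, front panel 66 mm over it. Fully out, x = -121 to +55 mm is open to above; the rest stays under the cabinet's top.
- scrap_bin: Red plastic scrap bin, open at the top, fixed to the bench on the right half: 150 x 180 x 75 mm high, walls and floor 4 mm. Origin at the centre of its underside, z up. It may stand nearer or farther than the blue bin.
- bush_bin: Blue plastic bin of the same size, with brass bushes in it, fixed. Not to be used. Origin at the centre of its underside.
- hammer: Ball-peen hammer lying on the bench, 260 mm long, head 28 mm high at its +x end. Bystander. Origin on the underside near the middle.
- driver: Grey and silver bush driver (knurled bar) lying on the bench, 130 mm long along x, 34 mm thick. Bystander. Origin on the underside at the middle.
- bush: Loose brass bush standing on the bench, 42 mm across, 18 mm high. Bystander. Origin at the centre of its underside.
- wrench: Steel spanner lying flat, 180 mm long along x. Bystander. Origin at the middle of the underside.
- grease_tin: Green grease tin, 60 mm across, 60 mm high. Bystander. Origin at the centre of its underside.
- punch: Steel centre punch lying on the bench, 120 mm long along x, 14 mm thick. Bystander. Origin on the underside at the middle.
Mind the look-alikes: they are no part of the job. Of the things that look like the scrap_bin, the larger one is meant.

How it is judged:
By the outcome, as a careful person would: the job done as asked, in the order asked, and still so for the second after the job is handed in, with the robot touching nothing.
Of bracket_a, bracket_b, bracket_c, bracket_d, bracket_e, bracket_f, bracket_g only 5 to 7 are there at a start; the rules pass over those that are not, and their reading is None.
At some moment in a run one of bracket_a, bracket_b, bracket_c, bracket_d, bracket_e, bracket_f, bracket_g may be knocked a few centimetres aside while the robot is not near it.
Once in a run the grip may slacken for a moment while it holds something.
It also fails if it takes over 210 s, if anything falls off the work surface, if the arm or the gripper's body presses on something with over 40 N, if the wrist force passes 120 N, or if a joint passes its speed limit or range.

## Working session

There is one attempt and no reset: what is moved stays moved. The work goes in short steps, Python scripts to look and compute and a tool call to move; the robot and the scene stay as the last step left them, time stands still between calls to the robot, and variables do not carry over. Pictures are saved under pics/ and viewed, about 12 in all and at most 16, crops included, and the job is handed in when it is done.

Besides the shell and the picture viewer there is one more tool, called after "Emit:" in YAML: its name, and indented under it one key for each argument. carry_out: Moves the arm, as the interface text tells. Its arguments: {"type":"object","properties":{"rows":{"type":"array","items":{"type":"object","properties":{"tx":{"type":"number"},"ty":{"type":"number"},"tz":{"type":"number"},"yaw":{"type":"number"}}}},"jaw":{"type":"number"},"squeeze":{"type":"number"}},"required":["rows"]}

```bash
mkdir -p pics; cat > h.py <<'E'
import numpy as np, cv2
from rig import env
def snap(n):
    P=env.camera_params(n); im=np.ascontiguousarray(env.get_image(n)[:,:,::-1]); return im,P
def ray(P,u,v,fish=False):
    f=240/np.tan(np.radians(P['vertical_fov'])/2); x=(u-P['cx'])/f; y=(v-P['cy'])/f
    if fish:
        r=np.hypot(x,y); s=np.sin(r)/r if r>1e-9 else 1; d=np.array([x*s,-y*s,-np.cos(r)])
    else: d=np.array([x,-y,-1.])
    V=np.array(P['view']); R=V[:3,:3]; return -R.T@V[:3,3], R.T@d
def onz(P,u,v,z,fish=False):
    c,d=ray(P,u,v,fish); return (c+d*(z-c[2])/d[2])[:2]
def pix(P,p):
    V=np.array(P['view']); q=V[:3,:3]@np.array(p)+V[:3,3]; f=240/np.tan(np.radians(P['vertical_fov'])/2)
    return P['cx']+f*q[0]/-q[2], P['cy']-f*q[1]/-q[2]
E
python3 - <<'E'
from h import *
np.set_printoptions(precision=4,suppress=True)
for n in ('top','scene'):
    im,P=snap(n); cv2.imwrite(f'pics/{n}0.png',im); print(n,P)
print(env.observe(),env.tcp_to_tips)
E
```

```text
top {'vertical_fov': 47.35966430895544, 'cx': 323.51949729334734, 'cy': 243.85938288175728, 'view': array([[-0.0276, -0.9996, -0.0073, -0.0355],
       [ 0.9802, -0.0285,  0.1958, -0.5669],
       [-0.196 , -0.0018,  0.9806, -1.268 ],
       [ 0.    ,  0.    ,  0.    ,  1.    ]])}
scene {'vertical_fov': 49.03390974270622, 'cx': 324.9731195277607, 'cy': 238.58739306320632, 'view': array([[-0.4874,  0.8731, -0.0102,  0.3087],
       [-0.7274, -0.3995,  0.5579,  0.3415],
       [ 0.483 ,  0.2793,  0.8299, -1.7279],
       [ 0.    ,  0.    ,  0.    ,  1.    ]])}
{'time_s': 0.1, 'q': array([ 56.5902,  21.8388,  74.3783,   0.0009,  83.8577, -12.3355]), 'qvel': array([-0.001 , -0.1072, -0.1365, -0.0667,  0.039 , -0.1553]), 'joint_efforts': array([  0.0027, -44.9219, -23.1655,  -0.0002,   0.0037,  -0.    ]), 'position': array([0.1976, 0.513 , 0.2418]), 'tool_rot': array([[-0.9331,  0.3596, -0.0007],
       [ 0.3596,  0.9331, -0.0011],
       [ 0.0003, -0.0013, -1.    ]]), 'ft_force': array([-0.9999,  0.216 , -0.3534]), 'wrist_torque': array([0.0128, 0.0124, 0.0083]), 'grip_width': 0.08553788301383948} 0.011
```

View pics/top0.png

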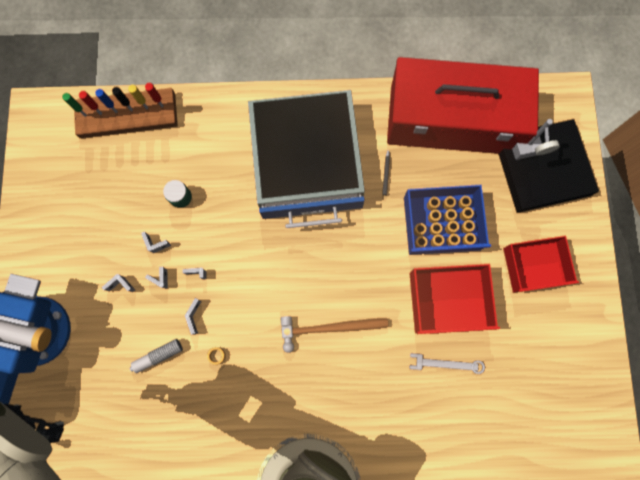

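View pics/scene0.png

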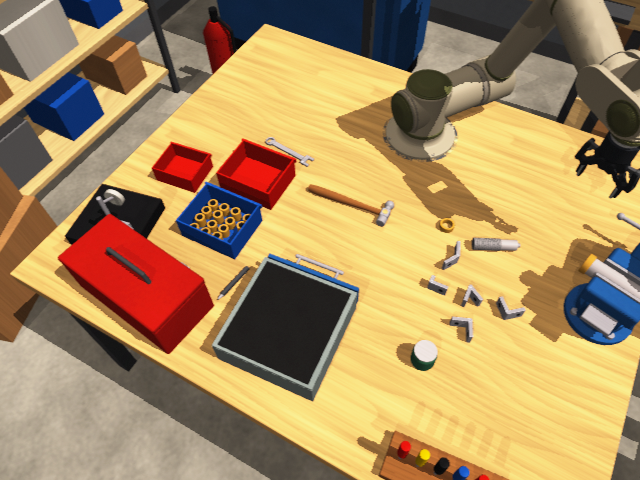

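The top view shows five brackets at about (155,242), (118,284), (160,278), (195,273) and (193,316). The red bin is at (454,299) with a smaller look-alike at (540,264), and the drawer handle is at (314,222). Next I'll zoom in and measure.

```bash
python3 - <<'E'
from h import *
np.set_printoptions(precision=4,suppress=True)
a=cv2.imread('pics/top0.png'); P=env.camera_params('top')
c=cv2.resize(a[225:345,90:220],None,fx=6,fy=5,interpolation=cv2.INTER_CUBIC)
c=cv2.resize(a[225:345,90:220],None,fx=5,fy=5,interpolation=cv2.INTER_CUBIC); cv2.imwrite('pics/c1.png',c)
for n,u,v,z in [('b1',155,242,.036),('b2',118,284,.036),('b3',160,278,.036),('b4',195,273,.036),('b5',193,316,.036),
 ('han',314,222,.052),('hl',287,224,.052),('hr',341,222,.052),('cabFL',261,201,.088),('cabFR',362,190,.088),('cabBL',249,104,.088),('cabBR',352,93,.088),
 ('binNW',411,270,.075),('binNE',489,266,.075),('binSE',497,326,.075),('binSW',415,332,.075),('hammer',288,333,.0),('driver',156,356,0.02),('bush',218,356,.01),('tin',177,194,.06),('punch',388,173,.01)]:
    print(n,onz(P,u,v,z))
E
```

```text
b1 [0.5863 0.3634]
b2 [0.4848 0.45  ]
b3 [0.4965 0.3483]
b4 [0.5064 0.2633]
b5 [0.4024 0.2662]
han [ 0.6216 -0.0298]
hl [0.6185 0.0364]
hr [ 0.6197 -0.0958]
cabFL [0.6684 0.0954]
cabFR [ 0.6886 -0.1478]
cabBL [0.9194 0.124 ]
cabBR [ 0.941  -0.1332]
binNW [ 0.493  -0.2561]
binNE [ 0.4972 -0.4404]
binSE [ 0.3568 -0.4466]
binSW [ 0.3484 -0.2568]
hammer [0.3571 0.0415]
driver [0.3108 0.3569]
bush [0.3067 0.2103]
tin [0.7004 0.3055]
punch [ 0.7555 -0.2222]
```

View pics/c1.png

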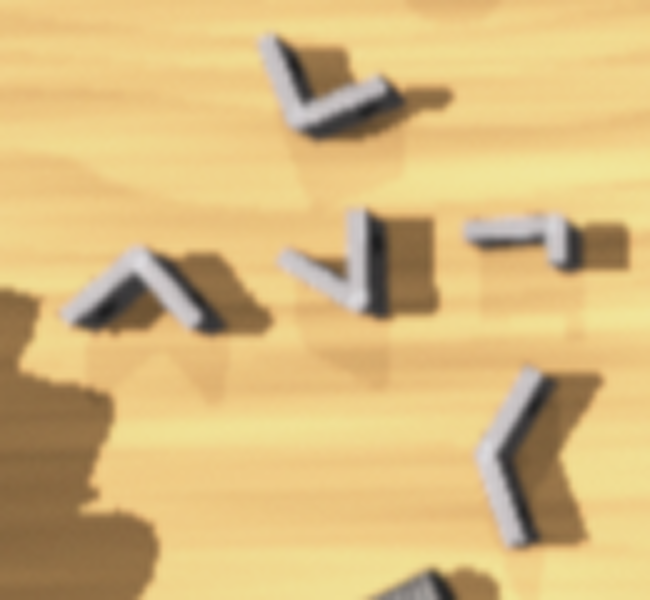

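The zoom shows b1 (top) and b2 (left) square, so sound. b3 is folded to about 55°, b4 has a short leg and b5 is sprung open, so all three are faulty. Now I'll refine the handle and legs.

```bash
cat >> h.py <<'E'
def go(x,y,z,phi,dphi180=True):
    s=env.observe(); R=np.array(s['tool_rot']); d=R.T@(np.array([x,y,z])-s['position'])*100
    ph=np.degrees(np.arctan2(R[1,1],R[0,1])); w=(phi-ph+90)%180-90 
    n=int(np.ceil(np.linalg.norm(d)/4.5)) or 1; m=int(np.ceil(abs(w)/8.3))
    print('pos',np.round(s['position'],4),'jaw',round(ph,1),'q1,q6',np.round(np.array(s['q'])[[0,5]],0),'F',np.round(s['ft_force'],1),'w',round(s['grip_width'],4),'t',round(s['time_s'],1))
    print(f' shift total {np.round(d,2)} = {n} x {np.round(d/n,2)} ; then yaw total {-np.radians(w):.3f} (alt {-np.radians(w-np.sign(w)*180):.3f}) = {m} x {-np.radians(w)/max(m,1):.3f}')
E
python3 - <<'E'
from h import *
np.set_printoptions(precision=4,suppress=True)
a=cv2.imread('pics/top0.png'); P=env.camera_params('top')
c=cv2.resize(a[180:240,250:370],None,fx=6,fy=6,interpolation=cv2.INTER_CUBIC); cv2.imwrite('pics/c2.png',c)
B={'b1':[(302,120),(268,42),(385,88)],'b2':[(140,258),(70,318),(208,322)],'b3':[(362,300),(360,215),(288,258)],'b4':[(562,225),(472,232),(566,262)],'b5':[(490,450),(535,375),(520,540)]}
for n,l in B.items():
    w=[onz(P,90+(x-2)/5,225+(y-2)/5,.036) for x,y in l]; b=w[0]
    print(n,'bend',b)
    for e in w[1:]: d=e-b; print('   end',e,'len',np.linalg.norm(d),'ang',np.degrees(np.arctan2(d[1],d[0])),'pt30',b+d/np.linalg.norm(d)*.030)
E
```

```text
b1 bend [0.5701 0.3752]
   end [0.6099 0.3934] len 0.04376957284606438 ang 24.575914893233247 pt30 [0.5974 0.3876]
   end [0.585  0.3347] len 0.04306560498497948 ang -69.78330151354191 pt30 [0.5805 0.347 ]
b2 bend [0.5039 0.4518]
   end [0.4755 0.4845] len 0.043284033273162645 ang 131.00218436989834 pt30 [0.4842 0.4745]
   end [0.4717 0.4173] len 0.04721116401717778 ang -133.09398325196412 pt30 [0.4834 0.4299]
b3 bend [0.4803 0.3429]
   end [0.522  0.3452] len 0.041830341472433044 ang 3.0720735511214867 pt30 [0.5102 0.3445]
   end [0.5018 0.3796] len 0.04258378421295392 ang 59.52956465698127 pt30 [0.4955 0.3688]
b4 bend [0.5143 0.2464]
   end [0.5121 0.2902] len 0.043917889127589885 ang 92.8566330750458 pt30 [0.5128 0.2763]
   end [0.496  0.2441] len 0.018381824520258633 ang -173.0097257989913 pt30 [0.4845 0.2427]
b5 bend [0.4061 0.2792]
   end [0.4415 0.2582] len 0.041132487647529074 ang -30.659644028793885 pt30 [0.4319 0.2639]
   end [0.363 0.264] len 0.04570105693492048 ang -160.5449183699797 pt30 [0.3778 0.2692]
```

View pics/c2.png

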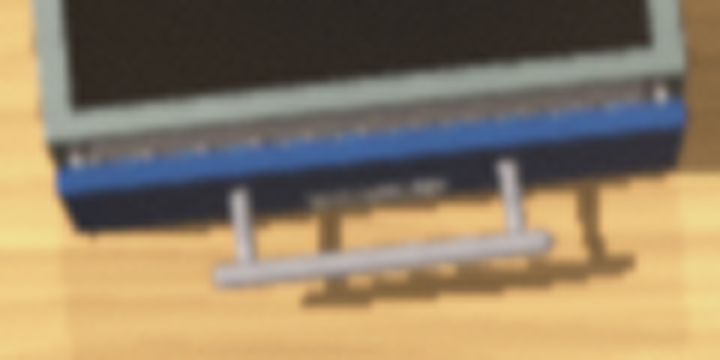

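The crop shows the handle bar from (220,275) to (548,240), in front of the blue drawer front.

```bash
python3 - <<'E'
from h import *
np.set_printoptions(precision=4,suppress=True)
P=env.camera_params('top')
f=lambda x,y,z:onz(P,250+(x-2.5)/6,180+(y-2.5)/6,z)
h1,h2=f(220,275,.055),f(548,240,.055); m=(h1+h2)/2; d=h1-h2
ang=np.degrees(np.arctan2(d[1],d[0]))-90
print(h1,h2,m,ang); a,b=f(62,192,.078),f(686,122,.078); print('front',a,b,np.degrees(np.arctan2(*(a-b)[::-1]))-90)
print('cabfront',f(50,140,.088),f(686,72,.088))
go(m[0],m[1],.15,ang)
E
```

```text
[0.6143 0.0381] [ 0.625  -0.0957] [ 0.6196 -0.0288] 4.5793035771225306
front [0.6449 0.0994] [ 0.6666 -0.1521] 4.925131599283574
cabfront [0.6638 0.1029] [ 0.6845 -0.1522]
pos [0.1976 0.513  0.2418] jaw 68.9 q1,q6 [ 57. -12.] F [-1.   0.2 -0.4] w 0.0855 t 0.1
 shift total [-58.86 -35.37   9.2 ] = 16 x [-3.68 -2.21  0.58] ; then yaw total 1.123 (alt -2.019) = 8 x 0.140
```

Emit:
carry_out:
  rows:
    - {"tx":-3.7,"ty":-2.2,"tz":0.3}
    - {"tx":-3.7,"ty":-2.2,"tz":0.3}
    - {"tx":-3.7,"ty":-2.2,"tz":0.3}
    - {"tx":-3.7,"ty":-2.2,"tz":0.3}
    - {"tx":-3.7,"ty":-2.2,"tz":0.3}
    - {"tx":-3.7,"ty":-2.2,"tz":0.3}
    - {"tx":-3.7,"ty":-2.2,"tz":0.3}
    - {"tx":-3.7,"ty":-2.2,"tz":0.3}
    - {"tx":-3.7,"ty":-2.2,"tz":0.3}
    - {"tx":-3.7,"ty":-2.2,"tz":0.3}
    - {"tx":-3.7,"ty":-2.2,"tz":0.3}
    - {"tx":-3.7,"ty":-2.2,"tz":0.3}
  jaw: 0.43
  squeeze: 60

```text
validation failed for argument at $.ro...
```

Emit:
carry_out:
  rows:
    - {"yaw":0.14}
    - {"yaw":0.14}
    - {"yaw":0.14}
    - {"yaw":0.14}
    - {"yaw":0.14}
    - {"yaw":0.14}
    - {"yaw":0.14}
    - {"yaw":0.14}
    - {"tx":0}

```text
validation failed for argument at $.ro...
```

```bash
python3 -c "
from h import *
go(.6196,-.0288,.12,4.75)"
```

```text
pos [0.1976 0.513  0.2418] jaw 68.9 q1,q6 [ 57. -12.] F [-1.   0.2 -0.4] w 0.0855 t 0.1
 shift total [-58.86 -35.37  12.2 ] = 16 x [-3.68 -2.21  0.76] ; then yaw total 1.120 (alt -2.022) = 8 x 0.140
```

Emit:
carry_out:
  rows:
    - {"tx":-3.7,"ty":-2.2,"tz":0.3,"yaw":0}
    - {"tx":-3.7,"ty":-2.2,"tz":0.3,"yaw":0}
    - {"tx":-3.7,"ty":-2.2,"tz":0.3,"yaw":0}
    - {"tx":-3.7,"ty":-2.2,"tz":0.3,"yaw":0}
    - {"tx":-3.7,"ty":-2.2,"tz":0.3,"yaw":0}
    - {"tx":-3.7,"ty":-2.2,"tz":0.3,"yaw":0}
    - {"tx":-3.7,"ty":-2.2,"tz":0.3,"yaw":0}
    - {"tx":-3.7,"ty":-2.2,"tz":0.3,"yaw":0}
    - {"tx":-3.7,"ty":-2.2,"tz":0.3,"yaw":0}
    - {"tx":-3.7,"ty":-2.2,"tz":0.3,"yaw":0}
    - {"tx":-3.7,"ty":-2.2,"tz":0.3,"yaw":0}
    - {"tx":-3.7,"ty":-2.2,"tz":0.3,"yaw":0}
  jaw: 0.43
  squeeze: 60

```text
time_s: 1.3
position: [0.5251, 0.0948, 0.2013]
tool_rot: [[-0.936, 0.351, -0.006], [0.351, 0.936, -0.002], [0.005, -0.004, -1.0]]
ft_force: [0.7, 0.9, -0.3]
grip_width: 0.0241
```

Emit:
carry_out:
  rows:
    - {"tx":0,"ty":0,"tz":0,"yaw":0.14}
    - {"tx":0,"ty":0,"tz":0,"yaw":0.14}
    - {"tx":0,"ty":0,"tz":0,"yaw":0.14}
    - {"tx":0,"ty":0,"tz":0,"yaw":0.14}
    - {"tx":0,"ty":0,"tz":0,"yaw":0.14}
    - {"tx":0,"ty":0,"tz":0,"yaw":0.14}
    - {"tx":0,"ty":0,"tz":0,"yaw":0.14}
    - {"tx":0,"ty":0,"tz":0,"yaw":0.14}

```text
time_s: 2.1
position: [0.5272, 0.0886, 0.1968]
tool_rot: [[-0.041, 0.999, -0.014], [0.999, 0.041, -0.002], [-0.002, -0.014, -1.0]]
ft_force: [-0.7, 0.2, -0.0]
grip_width: 0.0242
```

```bash
python3 -c "
from h import *
go(.6196,-.0288,.12,4.75)"
```

```text
pos [0.5272 0.0886 0.1968] jaw 2.4 q1,q6 [-3. -5.] F [-0.7  0.2 -0. ] w 0.0242 t 2.1
 shift total [-12.09   8.85   7.58] = 4 x [-3.02  2.21  1.9 ] ; then yaw total -0.042 (alt 3.100) = 1 x -0.042
```

Emit:
carry_out:
  rows:
    - {"tx":0,"ty":0,"tz":0,"yaw":-0.042}
    - {"tx":-3.0,"ty":2.2,"tz":1.5,"yaw":0}
    - {"tx":-3.0,"ty":2.2,"tz":1.5,"yaw":0}
    - {"tx":-3.0,"ty":2.2,"tz":1.5,"yaw":0}
    - {"tx":-3.0,"ty":2.2,"tz":1.5,"yaw":0}
    - {"tx":0,"ty":0,"tz":0,"yaw":0}

```text
time_s: 2.7
position: [0.626, -0.0271, 0.132]
tool_rot: [[-0.082, 0.996, -0.016], [0.997, 0.082, -0.001], [-0.0, -0.016, -1.0]]
ft_force: [-0.6, 0.8, -0.5]
grip_width: 0.0248
```

```bash
python3 -c "
from h import *
go(.6196,-.0288,.046,4.75)"
```

```text
pos [ 0.626  -0.0271  0.132 ] jaw 4.7 q1,q6 [-13. -18.] F [-0.6  0.8 -0.5] w 0.0248 t 2.7
 shift total [-0.11 -0.51  8.61] = 2 x [-0.06 -0.26  4.3 ] ; then yaw total -0.001 (alt 3.141) = 1 x -0.001
```

Emit:
carry_out:
  rows:
    - {"tx":-0.1,"ty":-0.5,"tz":0,"yaw":0}
    - {"tx":0,"ty":0,"tz":2.2,"yaw":0}
    - {"tx":0,"ty":0,"tz":2.2,"yaw":0}
    - {"tx":0,"ty":0,"tz":2.1,"yaw":0}
    - {"tx":0,"ty":0,"tz":2.1,"yaw":0}
    - {"tx":0,"ty":0,"tz":0,"yaw":0}

```text
time_s: 3.3
position: [0.6171, -0.0257, 0.047]
tool_rot: [[-0.085, 0.996, -0.012], [0.996, 0.085, -0.002], [-0.001, -0.012, -1.0]]
ft_force: [1.1, 1.1, -0.4]
grip_width: 0.024
```

```bash
python3 -c "
from h import *
go(.6196,-.0288,.046,4.75)"
```

```text
pos [ 0.6171 -0.0257  0.047 ] jaw 4.9 q1,q6 [-13. -18.] F [ 1.1  1.1 -0.4] w 0.024 t 3.3
 shift total [-0.33  0.23  0.09] = 1 x [-0.33  0.23  0.09] ; then yaw total 0.002 (alt -3.139) = 1 x 0.002
```

Close on the bar, then pull.

Emit:
carry_out:
  rows:
    - {"tx":0,"ty":0.2,"tz":0,"yaw":0}
    - {"tx":0,"ty":0,"tz":0,"yaw":0}
    - {"tx":0,"ty":0,"tz":0,"yaw":0}
    - {"tx":0,"ty":0,"tz":0,"yaw":0}
    - {"tx":0,"ty":0,"tz":0,"yaw":0}
  jaw: 1
  squeeze: 40

```text
time_s: 3.8
position: [0.618, -0.0248, 0.0478]
tool_rot: [[-0.087, 0.996, -0.012], [0.996, 0.087, -0.004], [-0.003, -0.012, -1.0]]
ft_force: [1.2, -2.6, -5.9]
grip_width: 0.0095
```

Emit:
carry_out:
  rows:
    - {"tx":0,"ty":-1.0,"tz":0,"yaw":0}
    - {"tx":0,"ty":-1.5,"tz":0,"yaw":0}
    - {"tx":0,"ty":-1.5,"tz":0,"yaw":0}
    - {"tx":0,"ty":-1.5,"tz":0,"yaw":0}
    - {"tx":0,"ty":-1.5,"tz":0,"yaw":0}
    - {"tx":0,"ty":-1.5,"tz":0,"yaw":0}
    - {"tx":0,"ty":-1.5,"tz":0,"yaw":0}
    - {"tx":0,"ty":-1.5,"tz":0,"yaw":0}
    - {"tx":0,"ty":-1.5,"tz":0,"yaw":0}
    - {"tx":0,"ty":0,"tz":0,"yaw":0}

```text
time_s: 4.8
position: [0.4844, -0.0362, 0.0478]
tool_rot: [[-0.087, 0.996, -0.01], [0.996, 0.087, -0.003], [-0.002, -0.01, -1.0]]
ft_force: [-1.1, -4.1, -8.2]
grip_width: 0.0092
```

Emit:
carry_out:
  rows:
    - {"tx":0,"ty":-0.8,"tz":0,"yaw":0}
    - {"tx":0,"ty":-0.8,"tz":0,"yaw":0}
    - {"tx":0,"ty":-0.5,"tz":0,"yaw":0}
    - {"tx":0,"ty":-0.5,"tz":0,"yaw":0}

```text
time_s: 5.2
position: [0.457, -0.0385, 0.0478]
tool_rot: [[-0.087, 0.996, -0.009], [0.996, 0.087, -0.003], [-0.002, -0.009, -1.0]]
ft_force: [1.7, -3.3, -11.3]
grip_width: 0.0094
```

Emit:
carry_out:
  rows:
    - {"tx":0,"ty":-0.4,"tz":0,"yaw":0}
    - {"tx":0,"ty":-0.4,"tz":0,"yaw":0}

```text
time_s: 5.4
position: [0.4482, -0.0393, 0.0478]
tool_rot: [[-0.087, 0.996, -0.009], [0.996, 0.087, -0.003], [-0.002, -0.01, -1.0]]
ft_force: [1.6, -2.9, -11.7]
grip_width: 0.0095
```

Emit:
carry_out:
  rows:
    - {"tx":0,"ty":-0.4,"tz":0,"yaw":0}
    - {"tx":0,"ty":-0.4,"tz":0,"yaw":0}
    - {"tx":0,"ty":0,"tz":0,"yaw":0}

```text
time_s: 5.7
position: [0.4479, -0.0393, 0.0478]
tool_rot: [[-0.083, 0.997, 0.011], [0.997, 0.083, -0.002], [-0.003, 0.011, -1.0]]
ft_force: [-2.5, -4.4, -8.9]
grip_width: 0.0092
```

```bash
python3 - <<'E'
from h import *
im,P=snap('top'); cv2.imwrite('pics/top1.png',im)
go(.44,-.039,.12,4.75)
E
```

```text
pos [ 0.4476 -0.0393  0.0478] jaw 4.7 q1,q6 [-20. -25.] F [  1.6  -2.5 -14.6] w 0.009 t 5.8
 shift total [ 0.08 -0.68 -7.22] = 2 x [ 0.04 -0.34 -3.61] ; then yaw total -0.000 (alt 3.142) = 1 x -0.000
```

View pics/top1.png

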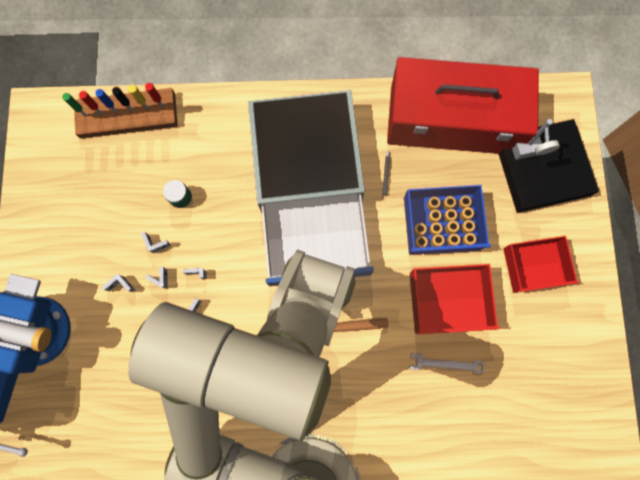

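The drawer hit its stop after about 171 mm of travel, and the picture shows it open. Release and go up, then fetch b1.

Emit:
carry_out:
  rows:
    - {"tx":0,"ty":0,"tz":0,"yaw":0}
    - {"tx":0,"ty":0,"tz":0,"yaw":0}
    - {"tx":0,"ty":0,"tz":0,"yaw":0}
  jaw: 0.43

```text
time_s: 6.05
position: [0.4474, -0.039, 0.0493]
tool_rot: [[-0.083, 0.996, 0.012], [0.997, 0.083, -0.002], [-0.003, 0.011, -1.0]]
ft_force: [0.0, 0.7, -0.6]
grip_width: 0.0243
```

Emit:
carry_out:
  rows:
    - {"tx":0,"ty":0,"tz":-2,"yaw":0}
    - {"tx":0,"ty":0,"tz":-4,"yaw":0}
    - {"tx":0,"ty":0,"tz":-4.5,"yaw":0}
    - {"tx":0,"ty":0,"tz":-4,"yaw":0}
    - {"tx":0,"ty":0,"tz":0,"yaw":0}

```text
time_s: 6.55
position: [0.4445, -0.0383, 0.2013]
tool_rot: [[-0.083, 0.997, 0.011], [0.997, 0.083, -0.001], [-0.002, 0.011, -1.0]]
ft_force: [0.7, -0.2, -0.5]
grip_width: 0.0245
```

```bash
python3 - <<'E'
from h import *
im,P=snap('top'); a=cv2.imread('pics/top0.png')
for n,(u,v) in dict(b1=(155,242),b2=(118,284),b3=(160,278),b4=(195,273),b5=(193,316)).items():
    print(n,cv2.absdiff(im,a)[v-14:v+14,u-14:u+14].mean())
go(.5805,.347,.15,20.2)   # b1 leg2, jaw across
go(.5974,.3876,.15,-65.4)
E
```

```text
b1 9.809098639455783
b2 9.859268707482993
b3 9.913690476190476
b4 10.031037414965986
b5 9.484268707482993
pos [ 0.4436 -0.038   0.1991] jaw 4.7 q1,q6 [-20. -25.] F [-0.2  0.1 -0.2] w 0.0241 t 6.6
 shift total [37.23 16.79  5.02] = 10 x [3.72 1.68 0.5 ] ; then yaw total -0.270 (alt 2.872) = 2 x -0.135
pos [ 0.4436 -0.038   0.1991] jaw 4.7 q1,q6 [-20. -25.] F [-0.2  0.1 -0.2] w 0.0241 t 6.6
 shift total [41.14 18.81  5.03] = 11 x [3.74 1.71 0.46] ; then yaw total 1.224 (alt -1.917) = 9 x 0.136
```

Emit:
carry_out:
  rows:
    - {"tx":3.7,"ty":1.7,"tz":0.4,"yaw":0}
    - {"tx":3.7,"ty":1.7,"tz":0.4,"yaw":0}
    - {"tx":3.7,"ty":1.7,"tz":0.4,"yaw":0}
    - {"tx":3.7,"ty":1.7,"tz":0.4,"yaw":0}
    - {"tx":3.7,"ty":1.7,"tz":0.4,"yaw":0}
    - {"tx":3.7,"ty":1.7,"tz":0.4,"yaw":0}
    - {"tx":3.7,"ty":1.7,"tz":0.4,"yaw":0}
    - {"tx":3.7,"ty":1.7,"tz":0.4,"yaw":0}
    - {"tx":3.7,"ty":1.7,"tz":0.4,"yaw":0}
    - {"tx":3.7,"ty":1.7,"tz":0.4,"yaw":0}
    - {"tx":0,"ty":0,"tz":0,"yaw":-0.135}
    - {"tx":0,"ty":0,"tz":0,"yaw":-0.135}
  jaw: 0.2

```text
time_s: 7.8
position: [0.581, 0.3591, 0.1386]
tool_rot: [[-0.348, 0.937, -0.019], [0.938, 0.347, -0.006], [0.001, -0.02, -1.0]]
ft_force: [0.1, -1.4, 0.8]
grip_width: 0.0338
```

```bash
python3 - <<'E'
from h import *
im,P=snap('wrist'); cv2.imwrite('pics/w1.png',im)
go(.5805,.347,.10,20.2)
E
```

```text
pos [0.5807 0.3591 0.1381] jaw 20.7 q1,q6 [22.  1.] F [-1.1  0.5 -0.6] w 0.0342 t 7.8
 shift total [-1.13 -0.36  3.82] = 1 x [-1.13 -0.36  3.82] ; then yaw total 0.009 (alt -3.132) = 1 x 0.009
```

View pics/w1.png

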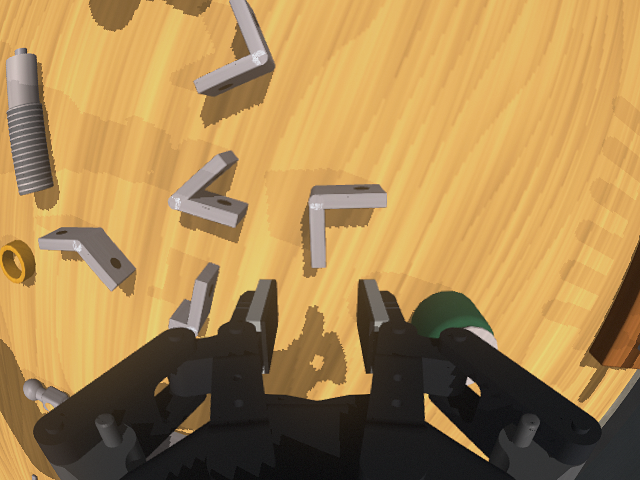

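The wrist view confirms the classes: b1 and b2 are square, b3 is 55°, b4 is short and b5 is open. The b1 leg at (318,235) lies midway between the jaws. Descend.

Emit:
carry_out:
  rows:
    - {"tx":-1.1,"ty":-0.3,"tz":0,"yaw":0}
    - {"tx":0,"ty":0,"tz":3,"yaw":0}
    - {"tx":0,"ty":0,"tz":3,"yaw":0}
    - {"tx":0,"ty":0,"tz":3,"yaw":0}
    - {"tx":0,"ty":0,"tz":2,"yaw":0}
    - {"tx":0,"ty":0,"tz":0,"yaw":0}

```text
time_s: 8.45
position: [0.5782, 0.34, 0.0215]
tool_rot: [[-0.333, 0.943, -0.025], [0.943, 0.333, -0.009], [-0.0, -0.026, -1.0]]
ft_force: [0.3, -0.3, -0.2]
grip_width: 0.0341
```

```bash
python3 - <<'E'
from h import *
go(.5805,.347,.018,20.2)
E
```

```text
pos [0.5782 0.34   0.0215] jaw 19.4 q1,q6 [20.  1.] F [ 0.3 -0.3 -0.2] w 0.0341 t 8.4
 shift total [0.59 0.46 0.34] = 1 x [0.59 0.46 0.34] ; then yaw total -0.013 (alt 3.128) = 1 x -0.013
```

Emit:
carry_out:
  rows:
    - {"tx":0.6,"ty":0.4,"tz":0.3,"yaw":0}
    - {"tx":0,"ty":0,"tz":0,"yaw":0}

```text
time_s: 8.65
position: [0.5807, 0.3462, 0.0194]
tool_rot: [[-0.329, 0.944, -0.024], [0.944, 0.329, -0.009], [-0.0, -0.026, -1.0]]
ft_force: [0.5, -0.3, -0.4]
grip_width: 0.0345
```

Emit:
carry_out:
  rows:
    - {"tx":0,"ty":0,"tz":0,"yaw":0}
    - {"tx":0,"ty":0,"tz":0,"yaw":0}
    - {"tx":0,"ty":0,"tz":0,"yaw":0}
    - {"tx":0,"ty":0,"tz":0,"yaw":0}
    - {"tx":0,"ty":0,"tz":0,"yaw":0}
  jaw: 1
  squeeze: 70

```text
time_s: 9.15
position: [0.5817, 0.3465, 0.0225]
tool_rot: [[-0.328, 0.945, -0.02], [0.945, 0.328, -0.007], [-0.0, -0.021, -1.0]]
ft_force: [0.2, 0.1, -2.2]
grip_width: 0.0084
```

Emit:
carry_out:
  rows:
    - {"tx":0,"ty":0,"tz":-2,"yaw":0}
    - {"tx":0,"ty":0,"tz":-4,"yaw":0}
    - {"tx":0,"ty":0,"tz":-4,"yaw":0}
    - {"tx":0,"ty":0,"tz":-4,"yaw":0}
    - {"tx":0,"ty":0,"tz":0,"yaw":0}

```text
time_s: 9.65
position: [0.5834, 0.3472, 0.1648]
tool_rot: [[-0.328, 0.944, -0.026], [0.945, 0.328, -0.01], [-0.001, -0.028, -1.0]]
ft_force: [1.3, -0.5, -1.7]
grip_width: 0.0088
```

```bash
python3 - <<'E'
from h import *
go(.58,.025,.15,4.75)
E
```

```text
pos [0.5834 0.3472 0.1648] jaw 19.1 q1,q6 [21.  2.] F [ 1.3 -0.5 -1.7] w 0.0088 t 9.7
 shift total [-30.33 -10.84   1.81] = 8 x [-3.79 -1.35  0.23] ; then yaw total 0.251 (alt -2.891) = 2 x 0.125
```

Emit:
carry_out:
  rows:
    - {"tx":-3.8,"ty":-1.4,"tz":0,"yaw":0}
    - {"tx":-3.8,"ty":-1.4,"tz":0,"yaw":0}
    - {"tx":-3.8,"ty":-1.4,"tz":0,"yaw":0}
    - {"tx":-3.8,"ty":-1.4,"tz":0,"yaw":0}
    - {"tx":-3.8,"ty":-1.4,"tz":0,"yaw":0}
    - {"tx":-3.8,"ty":-1.4,"tz":0,"yaw":0}
    - {"tx":-3.8,"ty":-1.4,"tz":0,"yaw":0}
    - {"tx":-3.8,"ty":-1.4,"tz":0,"yaw":0}
    - {"tx":0,"ty":0,"tz":0,"yaw":0.125}
    - {"tx":0,"ty":0,"tz":0,"yaw":0.125}
    - {"tx":0,"ty":0,"tz":0,"yaw":0}

```text
time_s: 10.75
position: [0.5726, 0.0108, 0.1594]
tool_rot: [[-0.078, 0.996, -0.038], [0.997, 0.078, -0.009], [-0.006, -0.039, -0.999]]
ft_force: [-0.1, -0.5, -1.8]
grip_width: 0.0087
```

```bash
python3 - <<'E'
from h import *
go(.565,.015,.045,4.75)
E
```

```text
pos [0.5726 0.0108 0.1594] jaw 4.5 q1,q6 [-10. -15.] F [-0.1 -0.5 -1.8] w 0.0087 t 10.8
 shift total [ 0.55 -0.28 11.46] = 3 x [ 0.18 -0.09  3.82] ; then yaw total -0.005 (alt 3.137) = 1 x -0.005
```

Emit:
carry_out:
  rows:
    - {"tx":0.5,"ty":-0.3,"tz":3.5,"yaw":0}
    - {"tx":0,"ty":0,"tz":3.5,"yaw":0}
    - {"tx":0,"ty":0,"tz":3,"yaw":0}
    - {"tx":0,"ty":0,"tz":1.7,"yaw":0}
    - {"tx":0,"ty":0,"tz":0,"yaw":0}

```text
time_s: 11.25
position: [0.5639, 0.0161, 0.0374]
tool_rot: [[-0.097, 0.995, -0.038], [0.995, 0.097, -0.009], [-0.005, -0.039, -0.999]]
ft_force: [0.1, 0.1, -1.7]
grip_width: 0.0088
```

Emit:
carry_out:
  rows:
    - {"tx":0,"ty":0,"tz":0,"yaw":0}
    - {"tx":0,"ty":0,"tz":0,"yaw":0}
    - {"tx":0,"ty":0,"tz":0,"yaw":0}
  jaw: 0.3

```text
time_s: 11.55
position: [0.5652, 0.0165, 0.0398]
tool_rot: [[-0.102, 0.994, -0.035], [0.995, 0.102, -0.009], [-0.006, -0.035, -0.999]]
ft_force: [0.5, 0.2, 0.1]
grip_width: 0.0297
```

Emit:
carry_out:
  rows:
    - {"tx":0,"ty":0,"tz":-2,"yaw":0}
    - {"tx":0,"ty":0,"tz":-4,"yaw":0}
    - {"tx":0,"ty":0,"tz":-4,"yaw":0}
    - {"tx":0,"ty":0,"tz":-3,"yaw":0}
    - {"tx":0,"ty":0,"tz":0,"yaw":0}

```text
time_s: 12.05
position: [0.5709, 0.0178, 0.1797]
tool_rot: [[-0.104, 0.994, -0.026], [0.995, 0.104, -0.011], [-0.008, -0.027, -1.0]]
ft_force: [1.2, 0.2, -1.0]
grip_width: 0.03
```

```bash
python3 - <<'E'
from h import *
go(.4834,.4299,.13,46.9)  # b2 leg toward -133 ; jaw across
go(.4842,.4745,.13,41)
E
```

```text
pos [0.5709 0.0178 0.1797] jaw 6.0 q1,q6 [-10. -15.] F [ 1.2  0.2 -1. ] w 0.03 t 12.1
 shift total [41.93 -4.27  4.76] = 10 x [ 4.19 -0.43  0.48] ; then yaw total -0.714 (alt 2.427) = 5 x -0.143
pos [0.5709 0.0178 0.1797] jaw 6.0 q1,q6 [-10. -15.] F [ 1.2  0.2 -1. ] w 0.03 t 12.1
 shift total [46.36 -3.72  4.71] = 11 x [ 4.21 -0.34  0.43] ; then yaw total -0.611 (alt 2.530) = 5 x -0.122
```

Emit:
carry_out:
  rows:
    - {"tx":4.2,"ty":-0.4,"tz":0.3,"yaw":0}
    - {"tx":4.2,"ty":-0.4,"tz":0.3,"yaw":0}
    - {"tx":4.2,"ty":-0.4,"tz":0.3,"yaw":0}
    - {"tx":4.2,"ty":-0.4,"tz":0.3,"yaw":0}
    - {"tx":4.2,"ty":-0.4,"tz":0.3,"yaw":0}
    - {"tx":4.2,"ty":-0.4,"tz":0.3,"yaw":0}
    - {"tx":4.2,"ty":-0.4,"tz":0.3,"yaw":0}
    - {"tx":4.2,"ty":-0.4,"tz":0.3,"yaw":0}
    - {"tx":4.2,"ty":-0.4,"tz":0.3,"yaw":0}
    - {"tx":4.2,"ty":-0.4,"tz":0.3,"yaw":0}

```text
time_s: 13.05
position: [0.4856, 0.4417, 0.1495]
tool_rot: [[-0.099, 0.995, -0.015], [0.995, 0.099, -0.01], [-0.009, -0.016, -1.0]]
ft_force: [0.4, -0.7, 0.1]
grip_width: 0.03
```

Emit:
carry_out:
  rows:
    - {"tx":0,"ty":0,"tz":0,"yaw":0.143}
    - {"tx":0,"ty":0,"tz":0,"yaw":0.143}
    - {"tx":0,"ty":0,"tz":0,"yaw":0.143}
    - {"tx":0,"ty":0,"tz":0,"yaw":0.143}
    - {"tx":0,"ty":0,"tz":0,"yaw":0.143}
    - {"tx":0,"ty":0,"tz":0,"yaw":0.143}
    - {"tx":0,"ty":0,"tz":0,"yaw":0}

```text
time_s: 13.75
position: [0.4812, 0.448, 0.1477]
tool_rot: [[0.704, 0.71, -0.015], [0.71, -0.704, -0.009], [-0.017, -0.004, -1.0]]
ft_force: [-0.0, 0.1, -0.6]
grip_width: 0.0299
```

```bash
python3 - <<'E'
from h import *
im,P=snap('top'); cv2.imwrite('pics/top2.png',im)
im,P=snap('wrist'); cv2.imwrite('pics/w2.png',im)
go(.4834,.4299,.10,-43)
E
```

```text
pos [0.4812 0.448  0.1477] jaw -44.5 q1,q6 [33. 77.] F [-0.7 -0.6  0.2] w 0.0297 t 13.8
 shift total [-1.06  1.44  4.78] = 2 x [-0.53  0.72  2.39] ; then yaw total -0.025 (alt 3.116) = 1 x -0.025
```

View pics/w2.png

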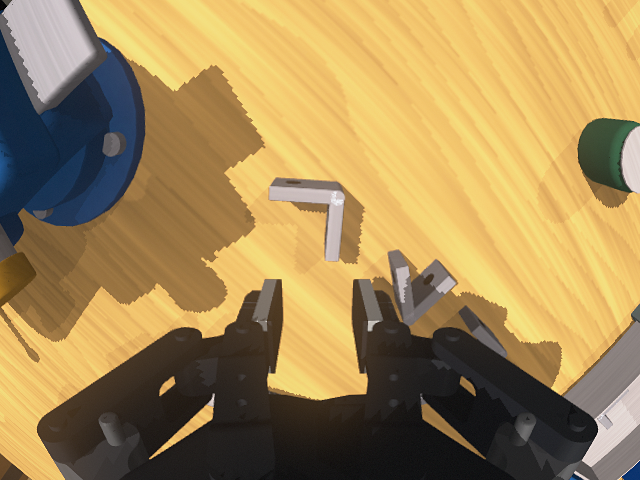

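The b2 leg is at (334,200–260), as computed, with b3 clear of the right finger. Descend.

Emit:
carry_out:
  rows:
    - {"tx":-1.0,"ty":1.4,"tz":0,"yaw":-0.025}
    - {"tx":0,"ty":0,"tz":3,"yaw":0}
    - {"tx":0,"ty":0,"tz":3,"yaw":0}
    - {"tx":0,"ty":0,"tz":3,"yaw":0}
    - {"tx":0,"ty":0,"tz":2,"yaw":0}
    - {"tx":0,"ty":0,"tz":0,"yaw":0}

```text
time_s: 14.45
position: [0.4836, 0.4298, 0.0359]
tool_rot: [[0.665, 0.747, -0.011], [0.747, -0.665, -0.007], [-0.012, -0.003, -1.0]]
ft_force: [-0.3, -0.4, 0.3]
grip_width: 0.03
```

```bash
python3 - <<'E'
from h import *
go(.4834,.4299,.018,-43)
E
```

```text
pos [0.4836 0.4298 0.0359] jaw -41.7 q1,q6 [31. 73.] F [-0.3 -0.4  0.3] w 0.03 t 14.4
 shift total [ 0.01 -0.02  1.79] = 1 x [ 0.01 -0.02  1.79] ; then yaw total 0.024 (alt -3.118) = 1 x 0.024
```

Emit:
carry_out:
  rows:
    - {"tx":0,"ty":0,"tz":1.6,"yaw":0.02}
    - {"tx":0,"ty":0,"tz":0,"yaw":0}

```text
time_s: 14.65
position: [0.484, 0.43, 0.021]
tool_rot: [[0.676, 0.737, -0.009], [0.737, -0.676, -0.006], [-0.011, -0.003, -1.0]]
ft_force: [0.2, 0.4, 0.6]
grip_width: 0.0302
```

Emit:
carry_out:
  rows:
    - {"tx":0,"ty":0,"tz":0,"yaw":0}
    - {"tx":0,"ty":0,"tz":0,"yaw":0}
    - {"tx":0,"ty":0,"tz":0,"yaw":0}
    - {"tx":0,"ty":0,"tz":0,"yaw":0}
  jaw: 1

```text
time_s: 15.05
position: [0.4852, 0.4309, 0.0251]
tool_rot: [[0.673, 0.739, -0.005], [0.739, -0.673, -0.003], [-0.006, -0.001, -1.0]]
ft_force: [-0.4, 0.3, -3.1]
grip_width: 0.0083
```

Emit:
carry_out:
  rows:
    - {"tx":0,"ty":0,"tz":-2,"yaw":0}
    - {"tx":0,"ty":0,"tz":-4,"yaw":0}
    - {"tx":0,"ty":0,"tz":-4,"yaw":0}
    - {"tx":0,"ty":0,"tz":-4,"yaw":0}
    - {"tx":0,"ty":0,"tz":0,"yaw":0}

```text
time_s: 15.55
position: [0.4854, 0.4309, 0.1699]
tool_rot: [[0.672, 0.74, -0.008], [0.74, -0.672, -0.006], [-0.009, -0.002, -1.0]]
ft_force: [0.5, 0.4, -1.8]
grip_width: 0.0085
```

```bash
python3 - <<'E'
from h import *
go(.565,-.09,.15,4.75)
E
```

```text
pos [0.4854 0.4309 0.1699] jaw -42.2 q1,q6 [31. 73.] F [ 0.5  0.4 -1.8] w 0.0085 t 15.6
 shift total [-33.19  40.91   2.22] = 12 x [-2.77  3.41  0.18] ; then yaw total -0.820 (alt 2.322) = 6 x -0.137
```

Emit:
carry_out:
  rows:
    - {"tx":-2.6,"ty":3.6,"tz":0,"yaw":0}
    - {"tx":-2.6,"ty":3.6,"tz":0,"yaw":0}
    - {"tx":-2.6,"ty":3.6,"tz":0,"yaw":0}
    - {"tx":-2.6,"ty":3.6,"tz":0,"yaw":0}
    - {"tx":-2.6,"ty":3.6,"tz":0,"yaw":0}
    - {"tx":-2.6,"ty":3.6,"tz":0,"yaw":0}
    - {"tx":-2.6,"ty":3.6,"tz":0,"yaw":0}
    - {"tx":-2.6,"ty":3.6,"tz":0,"yaw":0}
    - {"tx":-2.6,"ty":3.6,"tz":0,"yaw":0}
    - {"tx":-2.6,"ty":3.6,"tz":0,"yaw":0}
    - {"tx":-2.6,"ty":3.6,"tz":0,"yaw":0}
    - {"tx":-2.6,"ty":3.6,"tz":0,"yaw":0}

```text
time_s: 16.75
position: [0.5963, -0.1049, 0.1661]
tool_rot: [[0.663, 0.749, -0.014], [0.749, -0.663, -0.004], [-0.012, -0.008, -1.0]]
ft_force: [1.0, 0.2, -3.0]
grip_width: 0.0086
```

Emit:
carry_out:
  rows:
    - {"tx":0,"ty":0,"tz":0,"yaw":-0.137}
    - {"tx":0,"ty":0,"tz":0,"yaw":-0.137}
    - {"tx":0,"ty":0,"tz":0,"yaw":-0.137}
    - {"tx":0,"ty":0,"tz":0,"yaw":-0.137}
    - {"tx":0,"ty":0,"tz":0,"yaw":-0.137}
    - {"tx":0,"ty":0,"tz":0,"yaw":-0.137}
    - {"tx":0,"ty":0,"tz":0,"yaw":0}

```text
time_s: 17.45
position: [0.5946, -0.1126, 0.1601]
tool_rot: [[-0.121, 0.992, -0.021], [0.993, 0.121, -0.003], [-0.0, -0.022, -1.0]]
ft_force: [0.2, 0.2, -2.0]
grip_width: 0.0084
```

```bash
python3 - <<'E'
from h import *
go(.595,-.085,.038,4.75)
E
```

```text
pos [ 0.5946 -0.1126  0.1601] jaw 7.0 q1,q6 [-22. -28.] F [ 0.2  0.2 -2. ] w 0.0084 t 17.4
 shift total [ 2.74  0.64 12.2 ] = 3 x [0.91 0.21 4.07] ; then yaw total 0.038 (alt -3.103) = 1 x 0.038
```

Emit:
carry_out:
  rows:
    - {"tx":2.7,"ty":0.5,"tz":0,"yaw":0.03}
    - {"tx":0,"ty":0,"tz":3.5,"yaw":0}
    - {"tx":0,"ty":0,"tz":3.5,"yaw":0}
    - {"tx":0,"ty":0,"tz":3,"yaw":0}
    - {"tx":0,"ty":0,"tz":1.5,"yaw":0}
    - {"tx":0,"ty":0,"tz":0,"yaw":0}

```text
time_s: 18.05
position: [0.5937, -0.0844, 0.0402]
tool_rot: [[-0.066, 0.998, -0.02], [0.998, 0.066, -0.003], [-0.002, -0.021, -1.0]]
ft_force: [-0.4, 0.4, -3.3]
grip_width: 0.0087
```

Emit:
carry_out:
  rows:
    - {"tx":0,"ty":0,"tz":0,"yaw":0}
    - {"tx":0,"ty":0,"tz":0,"yaw":0}
    - {"tx":0,"ty":0,"tz":0,"yaw":0}
  jaw: 0.3

```text
time_s: 18.35
position: [0.5951, -0.0849, 0.0429]
tool_rot: [[-0.062, 0.998, -0.016], [0.998, 0.062, -0.004], [-0.003, -0.016, -1.0]]
ft_force: [-0.0, -0.2, 0.1]
grip_width: 0.0298
```

Emit:
carry_out:
  rows:
    - {"tx":0,"ty":0,"tz":-2,"yaw":0}
    - {"tx":0,"ty":0,"tz":-4,"yaw":0}
    - {"tx":0,"ty":0,"tz":-4,"yaw":0}
    - {"tx":0,"ty":0,"tz":-3,"yaw":0}
    - {"tx":0,"ty":0,"tz":0,"yaw":0}

```text
time_s: 18.85
position: [0.5981, -0.0846, 0.183]
tool_rot: [[-0.059, 0.998, -0.008], [0.998, 0.059, -0.007], [-0.006, -0.009, -1.0]]
ft_force: [0.2, -0.8, 0.1]
grip_width: 0.0303
```

```bash
python3 - <<'E'
from h import *
go(.5142,.3447,.13,-86.9)  # b3 leg dir 3, s=34
go(.4975,.3722,.13,-30.5)  # b3 leg dir 59.5
go(.5128,.2763,.13,2.9)    # b4
E
```

```text
pos [ 0.5981 -0.0846  0.183 ] jaw 3.4 q1,q6 [-19. -22.] F [ 0.2 -0.8  0.1] w 0.0303 t 18.9
 shift total [43.39 -5.79  5.07] = 10 x [ 4.34 -0.58  0.51] ; then yaw total -1.566 (alt 1.576) = 11 x -0.142
pos [ 0.5981 -0.0846  0.183 ] jaw 3.4 q1,q6 [-19. -22.] F [ 0.2 -0.8  0.1] w 0.0303 t 18.9
 shift total [46.23 -7.29  5.06] = 11 x [ 4.2  -0.66  0.46] ; then yaw total 0.592 (alt -2.550) = 5 x 0.118
pos [ 0.5981 -0.0846  0.183 ] jaw 3.4 q1,q6 [-19. -22.] F [ 0.2 -0.8  0.1] w 0.0303 t 18.9
 shift total [36.57 -6.33  5.12] = 9 x [ 4.06 -0.7   0.57] ; then yaw total 0.009 (alt -3.133) = 1 x 0.009
```

Emit:
carry_out:
  rows:
    - {"tx":4.05,"ty":-0.7,"tz":0.4,"yaw":0}
    - {"tx":4.05,"ty":-0.7,"tz":0.4,"yaw":0}
    - {"tx":4.05,"ty":-0.7,"tz":0.4,"yaw":0}
    - {"tx":4.05,"ty":-0.7,"tz":0.4,"yaw":0}
    - {"tx":4.05,"ty":-0.7,"tz":0.4,"yaw":0}
    - {"tx":4.05,"ty":-0.7,"tz":0.4,"yaw":0}
    - {"tx":4.05,"ty":-0.7,"tz":0.4,"yaw":0}
    - {"tx":4.05,"ty":-0.7,"tz":0.4,"yaw":0}
    - {"tx":4.05,"ty":-0.7,"tz":0.4,"yaw":0}
    - {"tx":0,"ty":0,"tz":0,"yaw":0}

```text
time_s: 19.85
position: [0.5117, 0.2872, 0.146]
tool_rot: [[-0.05, 0.999, 0.004], [0.999, 0.05, -0.008], [-0.008, 0.003, -1.0]]
ft_force: [-0.6, -0.7, 0.4]
grip_width: 0.0299
```

```bash
python3 - <<'E'
from h import *
im,P=snap('wrist'); im2,_=snap('top'); cv2.imwrite('pics/m3.png',np.hstack([cv2.resize(im,(480,360)),im2[180:300,240:380].repeat(3,0)[:,:].repeat(2,1)]))
go(.5128,.2763,.018,2.9)
E
```

```text
pos [0.5132 0.284  0.1464] jaw 2.7 q1,q6 [18. 15.] F [-0.1 -0.2 -0.1] w 0.03 t 19.9
 shift total [-0.65 -0.13 12.85] = 3 x [-0.22 -0.04  4.28] ; then yaw total -0.003 (alt 3.139) = 1 x -0.003
```

View pics/m3.png

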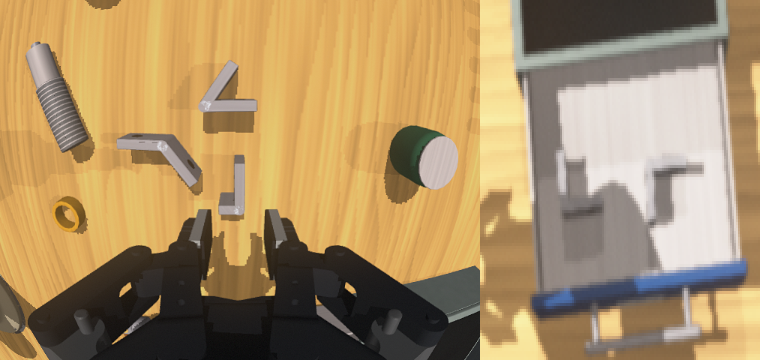

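Both sound brackets stand in the drawer. The b4 long leg is at x≈239 in the left half, centred between the jaws. Descend.

Emit:
carry_out:
  rows:
    - {"tx":-0.7,"ty":-0.1,"tz":3,"yaw":0}
    - {"tx":0,"ty":0,"tz":3,"yaw":0}
    - {"tx":0,"ty":0,"tz":3,"yaw":0}
    - {"tx":0,"ty":0,"tz":2,"yaw":0}
    - {"tx":0,"ty":0,"tz":0,"yaw":0}

```text
time_s: 20.45
position: [0.517, 0.27, 0.0356]
tool_rot: [[-0.039, 0.999, 0.011], [0.999, 0.039, -0.008], [-0.009, 0.011, -1.0]]
ft_force: [0.4, -0.1, 0.4]
grip_width: 0.03
```

```bash
python3 - <<'E'
from h import *
go(.5128,.2763,.018,2.9)
E
```

```text
pos [0.517  0.27   0.0356] jaw 2.3 q1,q6 [16. 14.] F [ 0.4 -0.1  0.4] w 0.03 t 20.4
 shift total [ 0.67 -0.41  1.75] = 1 x [ 0.67 -0.41  1.75] ; then yaw total -0.011 (alt 3.130) = 1 x -0.011
```

Emit:
carry_out:
  rows:
    - {"tx":0.6,"ty":-0.4,"tz":0,"yaw":0}
    - {"tx":0,"ty":0,"tz":1.7,"yaw":0}
    - {"tx":0,"ty":0,"tz":0,"yaw":0}

```text
time_s: 20.75
position: [0.5147, 0.2747, 0.0216]
tool_rot: [[-0.036, 0.999, 0.016], [0.999, 0.036, -0.007], [-0.008, 0.016, -1.0]]
ft_force: [0.9, -1.3, -0.4]
grip_width: 0.0302
```

Emit:
carry_out:
  rows:
    - {"tx":0,"ty":0,"tz":0,"yaw":0}
    - {"tx":0,"ty":0,"tz":0,"yaw":0}
    - {"tx":0,"ty":0,"tz":0,"yaw":0}
    - {"tx":0,"ty":0,"tz":0,"yaw":0}
  jaw: 1

```text
time_s: 21.15
position: [0.5157, 0.2752, 0.0254]
tool_rot: [[-0.036, 0.999, 0.02], [0.999, 0.036, -0.006], [-0.006, 0.02, -1.0]]
ft_force: [0.7, 0.0, -2.1]
grip_width: 0.0087
```

Emit:
carry_out:
  rows:
    - {"tx":0,"ty":0,"tz":-2,"yaw":0}
    - {"tx":0,"ty":0,"tz":-4,"yaw":0}
    - {"tx":0,"ty":0,"tz":-4,"yaw":0}
    - {"tx":0,"ty":0,"tz":-4,"yaw":0}
    - {"tx":0,"ty":0,"tz":0,"yaw":0}

```text
time_s: 21.65
position: [0.512, 0.2759, 0.1698]
tool_rot: [[-0.035, 0.999, 0.016], [0.999, 0.036, -0.007], [-0.007, 0.016, -1.0]]
ft_force: [-0.7, 1.2, -3.1]
grip_width: 0.0083
```

```bash
python3 - <<'E'
from h import *
go(.44,-.32,.16,2)
E
```

```text
pos [0.512  0.2759 0.1698] jaw 2.0 q1,q6 [17. 15.] F [-0.7  1.2 -3.1] w 0.0083 t 21.6
 shift total [-59.29  -9.33   1.26] = 14 x [-4.24 -0.67  0.09] ; then yaw total 0.001 (alt -3.141) = 1 x 0.001
```

Emit:
carry_out:
  rows:
    - {"tx":-4.3,"ty":-0.6,"tz":0,"yaw":0}
    - {"tx":-4.3,"ty":-0.6,"tz":0,"yaw":0}
    - {"tx":-4.3,"ty":-0.6,"tz":0,"yaw":0}
    - {"tx":-4.3,"ty":-0.6,"tz":0,"yaw":0}
    - {"tx":-4.3,"ty":-0.6,"tz":0,"yaw":0}
    - {"tx":-4.3,"ty":-0.6,"tz":0,"yaw":0}
    - {"tx":-4.3,"ty":-0.6,"tz":0,"yaw":0}
    - {"tx":-4.3,"ty":-0.6,"tz":0,"yaw":0}
    - {"tx":-4.3,"ty":-0.6,"tz":0,"yaw":0}
    - {"tx":-4.3,"ty":-0.6,"tz":0,"yaw":0}
    - {"tx":-4.3,"ty":-0.6,"tz":0,"yaw":0}
    - {"tx":-4.3,"ty":-0.6,"tz":0,"yaw":0}

```text
time_s: 22.85
position: [0.4523, -0.2554, 0.1633]
tool_rot: [[-0.044, 0.999, 0.006], [0.999, 0.044, 0.0], [-0.0, 0.006, -1.0]]
ft_force: [1.3, 0.4, -2.4]
grip_width: 0.0086
```

```bash
python3 - <<'E'
from h import *
go(.45,-.30,.04,2)
E
```

```text
pos [ 0.4523 -0.2554  0.1633] jaw 2.5 q1,q6 [-43. -45.] F [ 1.3  0.4 -2.4] w 0.0086 t 22.9
 shift total [-4.45 -0.5  12.33] = 3 x [-1.48 -0.17  4.11] ; then yaw total 0.009 (alt -3.132) = 1 x 0.009
```

Emit:
carry_out:
  rows:
    - {"tx":-3.7,"ty":-0.3,"tz":0,"yaw":0}
    - {"tx":0,"ty":0,"tz":0,"yaw":0}

```text
time_s: 23.05
position: [0.449, -0.2984, 0.1611]
tool_rot: [[-0.039, 0.999, 0.005], [0.999, 0.039, 0.001], [0.001, 0.005, -1.0]]
ft_force: [0.2, 0.3, -3.4]
grip_width: 0.0086
```

```bash
python3 - <<'E'
from h import *
go(.45,-.30,.036,2)
E
```

```text
pos [ 0.449  -0.2984  0.1611] jaw 2.2 q1,q6 [-46. -49.] F [ 0.2  0.3 -3.4] w 0.0086 t 23.1
 shift total [-0.17  0.03 12.51] = 3 x [-0.06  0.01  4.17] ; then yaw total 0.004 (alt -3.138) = 1 x 0.004
```

Emit:
carry_out:
  rows:
    - {"tx":0,"ty":0,"tz":3.5,"yaw":0}
    - {"tx":0,"ty":0,"tz":3.5,"yaw":0}
    - {"tx":0,"ty":0,"tz":3,"yaw":0}
    - {"tx":0,"ty":0,"tz":1.8,"yaw":0}
    - {"tx":0,"ty":0,"tz":0,"yaw":0}

```text
time_s: 23.55
position: [0.4479, -0.2967, 0.0362]
tool_rot: [[-0.037, 0.999, 0.002], [0.999, 0.037, 0.005], [0.005, 0.002, -1.0]]
ft_force: [0.1, -0.0, -2.9]
grip_width: 0.0085
```

Emit:
carry_out:
  rows:
    - {"tx":0,"ty":0,"tz":0,"yaw":0}
    - {"tx":0,"ty":0,"tz":0,"yaw":0}
    - {"tx":0,"ty":0,"tz":0,"yaw":0}
  jaw: 0.45

```text
time_s: 23.85
position: [0.4488, -0.2967, 0.0384]
tool_rot: [[-0.037, 0.999, 0.004], [0.999, 0.037, 0.002], [0.002, 0.004, -1.0]]
ft_force: [-0.3, 0.5, 0.6]
grip_width: 0.0233
```

Emit:
carry_out:
  rows:
    - {"tx":0,"ty":0,"tz":-2,"yaw":0}
    - {"tx":0,"ty":0,"tz":-4,"yaw":0}
    - {"tx":0,"ty":0,"tz":-4,"yaw":0}
    - {"tx":0,"ty":0,"tz":-4,"yaw":0}
    - {"tx":0,"ty":0,"tz":0,"yaw":0}

```text
time_s: 24.35
position: [0.449, -0.2973, 0.1889]
tool_rot: [[-0.038, 0.999, 0.01], [0.999, 0.038, -0.004], [-0.004, 0.01, -1.0]]
ft_force: [0.2, 0.5, 0.4]
grip_width: 0.0234
```

```bash
python3 - <<'E'
from h import *
go(.5142,.3447,.14,-86.9)  # b3 leg dir 3
go(.4975,.3722,.14,-30.5)  # b3 leg dir 59.5
go(.4319,.2639,.14,59.3)  # b5 leg -30.7
go(.3778,.2692,.14,-70.5)  # b5 leg -160.5
E
```

```text
pos [ 0.449  -0.2973  0.1889] jaw 2.2 q1,q6 [-46. -48.] F [0.2 0.5 0.4] w 0.0234 t 24.4
 shift total [63.93  8.9   4.71] = 15 x [4.26 0.59 0.31] ; then yaw total 1.554 (alt -1.587) = 11 x 0.141
pos [ 0.449  -0.2973  0.1889] jaw 2.2 q1,q6 [-46. -48.] F [0.2 0.5 0.4] w 0.0234 t 24.4
 shift total [66.74  7.33  4.68] = 15 x [4.45 0.49 0.31] ; then yaw total 0.570 (alt -2.571) = 4 x 0.143
pos [ 0.449  -0.2973  0.1889] jaw 2.2 q1,q6 [-46. -48.] F [0.2 0.5 0.4] w 0.0234 t 24.4
 shift total [56.17  0.37  4.66] = 13 x [4.32 0.03 0.36] ; then yaw total -0.997 (alt 2.144) = 7 x -0.142
pos [ 0.449  -0.2973  0.1889] jaw 2.2 q1,q6 [-46. -48.] F [0.2 0.5 0.4] w 0.0234 t 24.4
 shift total [56.9  -5.02  4.6 ] = 13 x [ 4.38 -0.39  0.35] ; then yaw total 1.268 (alt -1.873) = 9 x 0.141
```

Emit:
carry_out:
  rows:
    - {"tx":4.3,"ty":0,"tz":0.2,"yaw":0}
    - {"tx":4.3,"ty":0,"tz":0.2,"yaw":0}
    - {"tx":4.3,"ty":0,"tz":0.2,"yaw":0}
    - {"tx":4.3,"ty":0,"tz":0.2,"yaw":0}
    - {"tx":4.3,"ty":0,"tz":0.2,"yaw":0}
    - {"tx":4.3,"ty":0,"tz":0.2,"yaw":0}
    - {"tx":4.3,"ty":0,"tz":0.2,"yaw":0}
    - {"tx":4.3,"ty":0,"tz":0.2,"yaw":0}
    - {"tx":4.3,"ty":0,"tz":0.2,"yaw":0}
    - {"tx":4.3,"ty":0,"tz":0.2,"yaw":0}
    - {"tx":4.3,"ty":0,"tz":0.2,"yaw":0}
    - {"tx":4.3,"ty":0,"tz":0.2,"yaw":0}
  jaw: 0.2

```text
time_s: 25.55
position: [0.43, 0.2326, 0.1639]
tool_rot: [[-0.028, 0.999, 0.029], [1.0, 0.029, -0.012], [-0.013, 0.029, -0.999]]
ft_force: [1.5, -1.1, 0.3]
grip_width: 0.0344
```

Emit:
carry_out:
  rows:
    - {"tx":3.7,"ty":0,"tz":0.2,"yaw":0}
    - {"tx":0,"ty":0,"tz":0,"yaw":-0.142}
    - {"tx":0,"ty":0,"tz":0,"yaw":-0.142}
    - {"tx":0,"ty":0,"tz":0,"yaw":-0.142}
    - {"tx":0,"ty":0,"tz":0,"yaw":-0.142}
    - {"tx":0,"ty":0,"tz":0,"yaw":-0.142}
    - {"tx":0,"ty":0,"tz":0,"yaw":-0.142}
    - {"tx":0,"ty":0,"tz":0,"yaw":-0.142}
    - {"tx":0,"ty":0,"tz":0,"yaw":0}

```text
time_s: 26.45
position: [0.4261, 0.2775, 0.1627]
tool_rot: [[-0.877, 0.48, 0.036], [0.48, 0.877, -0.009], [-0.036, 0.01, -0.999]]
ft_force: [-1.0, 0.5, 0.3]
grip_width: 0.0346
```

```bash
python3 - <<'E'
from h import *
im,P=snap('wrist'); im2,_=snap('top'); cv2.imwrite('pics/m4.png',np.hstack([cv2.resize(im,(480,360)),cv2.resize(im2[180:360,370:520],(300,360))]))
go(.4319,.2639,.10,59.3)
E
```

```text
pos [0.4261 0.2775 0.1626] jaw 61.0 q1,q6 [ 20. -40.] F [ 0.1 -0.   0.8] w 0.0344 t 26.6
 shift total [-0.95 -0.97  6.29] = 2 x [-0.47 -0.48  3.14] ; then yaw total 0.030 (alt -3.112) = 1 x 0.030
```

View pics/m4.png

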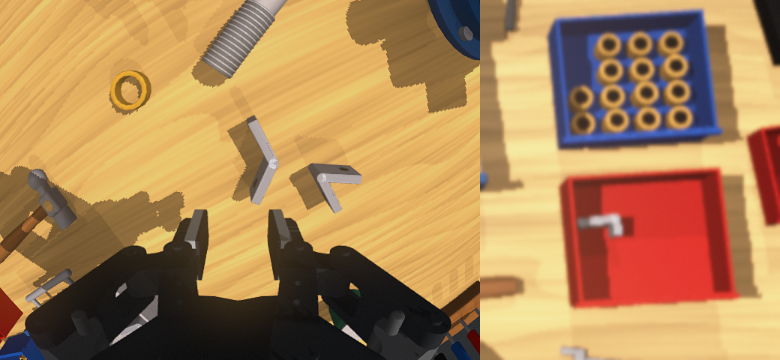

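The b4 bracket is in the red bin. b5 (bend (272,163)) lies near the jaws. b3 may have been knocked, so I'll measure both from the wrist image.

```bash
python3 - <<'E'
from h import *
P=env.camera_params('wrist')
for n,(u,v) in dict(b5bend=(272,163),b5e1=(252,120),b5e2=(256,200),b3bend=(322,178),b3e1=(360,179),b3e2=(336,209)).items():
    print(n,np.round(onz(P,u*4/3,v*4/3,.036,True),4))
E
```

```text
b5bend [0.442  0.3084]
b5e1 [0.3962 0.3111]
b5e2 [0.4688 0.2768]
b3bend [0.4808 0.3462]
b3e1 [0.5031 0.3832]
b3e2 [0.5215 0.3466]
```

b5 has been knocked about 4 cm: its bend is now at (.442,.308). b3 hasn't moved. New b5 grasp: (.461,.2855), jaw 40°.

```bash
python3 - <<'E'
from h import *
go(.4614,.2855,.10,40.3)
E
```

```text
pos [0.4261 0.2775 0.1626] jaw 61.0 q1,q6 [ 20. -40.] F [ 0.1 -0.   0.8] w 0.0344 t 26.6
 shift total [-2.48  2.35  6.38] = 2 x [-1.24  1.17  3.19] ; then yaw total 0.362 (alt -2.780) = 3 x 0.121
```

Emit:
carry_out:
  rows:
    - {"tx":-2.5,"ty":2.3,"tz":0,"yaw":0}
    - {"tx":0,"ty":0,"tz":1,"yaw":0.12}
    - {"tx":0,"ty":0,"tz":1,"yaw":0.12}
    - {"tx":0,"ty":0,"tz":1,"yaw":0.12}
    - {"tx":0,"ty":0,"tz":0,"yaw":0}

```text
time_s: 27.05
position: [0.4613, 0.2856, 0.1334]
tool_rot: [[-0.624, 0.781, 0.037], [0.781, 0.624, -0.008], [-0.03, 0.024, -0.999]]
ft_force: [-0.1, 0.7, 0.4]
grip_width: 0.0343
```

```bash
python3 - <<'E'
from h import *
im,P=snap('wrist'); cv2.imwrite('pics/w5.png',im)
go(.4614,.2855,.018,40.3)
E
```

```text
pos [0.4616 0.2857 0.1341] jaw 38.9 q1,q6 [ 20. -19.] F [-0.5  0.7  1.1] w 0.0348 t 27.1
 shift total [ 0.35 -0.33 11.6 ] = 3 x [ 0.12 -0.11  3.87] ; then yaw total -0.025 (alt 3.116) = 1 x -0.025
```

View pics/w5.png

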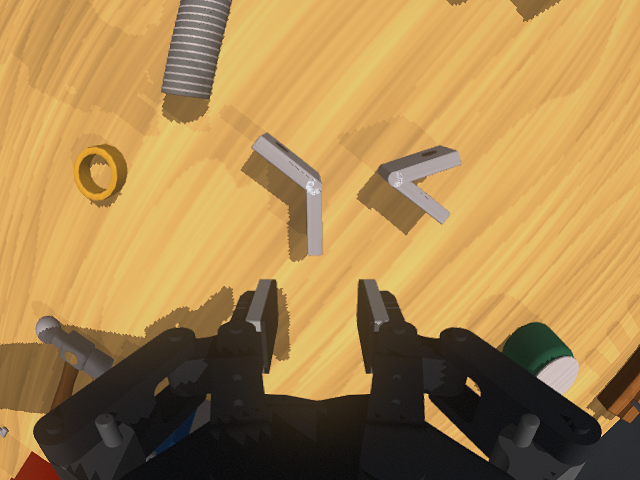

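The b5 leg is at x≈315, centred between the jaws. Descend.

Emit:
carry_out:
  rows:
    - {"tx":0.2,"ty":-0.3,"tz":3,"yaw":-0.02}
    - {"tx":0,"ty":0,"tz":3,"yaw":0}
    - {"tx":0,"ty":0,"tz":3,"yaw":0}
    - {"tx":0,"ty":0,"tz":1.3,"yaw":0}
    - {"tx":0,"ty":0,"tz":0,"yaw":0}

```text
time_s: 27.6
position: [0.4648, 0.2858, 0.0321]
tool_rot: [[-0.649, 0.759, 0.047], [0.76, 0.65, -0.004], [-0.034, 0.033, -0.999]]
ft_force: [-0.3, 0.7, -0.0]
grip_width: 0.0341
```

```bash
python3 - <<'E'
from h import *
go(.4614,.2855,.018,40.3)
E
```

```text
pos [0.4648 0.2858 0.0321] jaw 40.6 q1,q6 [ 20. -20.] F [-0.3  0.7 -0. ] w 0.0341 t 27.6
 shift total [ 0.25 -0.32  1.39] = 1 x [ 0.25 -0.32  1.39] ; then yaw total 0.005 (alt -3.137) = 1 x 0.005
```

Emit:
carry_out:
  rows:
    - {"tx":0.2,"ty":-0.3,"tz":1.2,"yaw":0}
    - {"tx":0,"ty":0,"tz":0,"yaw":0}

```text
time_s: 27.8
position: [0.4626, 0.2857, 0.0216]
tool_rot: [[-0.651, 0.757, 0.05], [0.758, 0.652, -0.004], [-0.035, 0.035, -0.999]]
ft_force: [-0.1, 0.1, -0.2]
grip_width: 0.0346
```

Emit:
carry_out:
  rows:
    - {"tx":0,"ty":0,"tz":0,"yaw":0}
    - {"tx":0,"ty":0,"tz":0,"yaw":0}
    - {"tx":0,"ty":0,"tz":0,"yaw":0}
    - {"tx":0,"ty":0,"tz":0,"yaw":0}
    - {"tx":0,"ty":0,"tz":0,"yaw":0}
  jaw: 1

```text
time_s: 28.3
position: [0.464, 0.2862, 0.0253]
tool_rot: [[-0.652, 0.756, 0.054], [0.757, 0.653, -0.002], [-0.037, 0.04, -0.999]]
ft_force: [0.4, -0.2, -2.8]
grip_width: 0.009
```

Emit:
carry_out:
  rows:
    - {"tx":0,"ty":0,"tz":-2,"yaw":0}
    - {"tx":0,"ty":0,"tz":-4,"yaw":0}
    - {"tx":0,"ty":0,"tz":-4,"yaw":0}
    - {"tx":0,"ty":0,"tz":-4,"yaw":0}
    - {"tx":0,"ty":0,"tz":0,"yaw":0}

```text
time_s: 28.8
position: [0.4561, 0.2864, 0.169]
tool_rot: [[-0.652, 0.756, 0.051], [0.757, 0.653, -0.003], [-0.036, 0.037, -0.999]]
ft_force: [0.4, 0.3, -3.2]
grip_width: 0.0085
```

```bash
python3 - <<'E'
from h import *
go(.42,-.38,.16,2)
E
```

```text
pos [0.4561 0.2864 0.169 ] jaw 40.8 q1,q6 [ 20. -20.] F [ 0.4  0.3 -3.2] w 0.0085 t 28.8
 shift total [-48.08 -46.28   0.92] = 15 x [-3.21 -3.09  0.06] ; then yaw total 0.677 (alt -2.464) = 5 x 0.135
```

Emit:
carry_out:
  rows:
    - {"tx":-3.4,"ty":-3.0,"tz":0,"yaw":0}
    - {"tx":-3.4,"ty":-3.0,"tz":0,"yaw":0}
    - {"tx":-3.4,"ty":-3.0,"tz":0,"yaw":0}
    - {"tx":-3.4,"ty":-3.0,"tz":0,"yaw":0}
    - {"tx":-3.4,"ty":-3.0,"tz":0,"yaw":0}
    - {"tx":-3.4,"ty":-3.0,"tz":0,"yaw":0}
    - {"tx":-3.4,"ty":-3.0,"tz":0,"yaw":0}
    - {"tx":-3.4,"ty":-3.0,"tz":0,"yaw":0}
    - {"tx":-3.4,"ty":-3.0,"tz":0,"yaw":0}
    - {"tx":-3.4,"ty":-3.0,"tz":0,"yaw":0}
    - {"tx":-3.4,"ty":-3.0,"tz":0,"yaw":0}
    - {"tx":-3.4,"ty":-3.0,"tz":0,"yaw":0}

```text
time_s: 30.0
position: [0.4474, -0.2728, 0.1606]
tool_rot: [[-0.658, 0.751, 0.046], [0.752, 0.659, 0.003], [-0.028, 0.037, -0.999]]
ft_force: [0.9, 0.1, -2.5]
grip_width: 0.0082
```

Emit:
carry_out:
  rows:
    - {"tx":-3.4,"ty":-3.0,"tz":0,"yaw":0}
    - {"tx":-3.0,"ty":-2.6,"tz":0,"yaw":0}
    - {"tx":0,"ty":0,"tz":0,"yaw":-0.14}
    - {"tx":0,"ty":0,"tz":0,"yaw":-0.14}
    - {"tx":0,"ty":0,"tz":0,"yaw":-0.14}
    - {"tx":0,"ty":0,"tz":0,"yaw":0}

```text
time_s: 30.6
position: [0.4439, -0.3678, 0.1517]
tool_rot: [[-0.91, 0.413, 0.04], [0.413, 0.911, 0.009], [-0.033, 0.025, -0.999]]
ft_force: [0.2, -0.4, -3.1]
grip_width: 0.0086
```

```bash
python3 - <<'E'
from h import *
go(.45,-.39,.036,65)
E
```

```text
pos [ 0.4439 -0.3678  0.1517] jaw 65.6 q1,q6 [ -52. -119.] F [ 0.2 -0.4 -3.1] w 0.0086 t 30.6
 shift total [-1.09 -2.06 11.56] = 3 x [-0.36 -0.69  3.85] ; then yaw total 0.011 (alt -3.131) = 1 x 0.011
```

Emit:
carry_out:
  rows:
    - {"tx":-0.9,"ty":-1.8,"tz":0,"yaw":0}
    - {"tx":0,"ty":0,"tz":0,"yaw":0}
    - {"tx":0,"ty":0,"tz":3.5,"yaw":0}
    - {"tx":0,"ty":0,"tz":3.5,"yaw":0}
    - {"tx":0,"ty":0,"tz":2,"yaw":0}
    - {"tx":0,"ty":0,"tz":1,"yaw":0}
    - {"tx":0,"ty":0,"tz":0,"yaw":0}

```text
time_s: 31.3
position: [0.4485, -0.3848, 0.0453]
tool_rot: [[-0.9, 0.433, 0.039], [0.434, 0.901, 0.013], [-0.03, 0.028, -0.999]]
ft_force: [0.6, -0.2, -1.7]
grip_width: 0.0087
```

```bash
python3 - <<'E'
from h import *
go(.45,-.39,.036,65)
E
```

```text
pos [ 0.4485 -0.3848  0.0453] jaw 64.3 q1,q6 [ -53. -119.] F [ 0.6 -0.2 -1.7] w 0.0087 t 31.3
 shift total [-0.33 -0.43  0.93] = 1 x [-0.33 -0.43  0.93] ; then yaw total -0.012 (alt 3.130) = 1 x -0.012
```

Emit:
carry_out:
  rows:
    - {"tx":0,"ty":-0.3,"tz":0.8,"yaw":0}
    - {"tx":0,"ty":0,"tz":0,"yaw":0}

```text
time_s: 31.5
position: [0.448, -0.3878, 0.038]
tool_rot: [[-0.9, 0.434, 0.04], [0.435, 0.9, 0.011], [-0.031, 0.027, -0.999]]
ft_force: [0.2, 0.0, -2.6]
grip_width: 0.0086
```

Emit:
carry_out:
  rows:
    - {"tx":0,"ty":0,"tz":0,"yaw":0}
    - {"tx":0,"ty":0,"tz":0,"yaw":0}
    - {"tx":0,"ty":0,"tz":0,"yaw":0}
  jaw: 0.45

```text
time_s: 31.8
position: [0.4488, -0.3892, 0.0407]
tool_rot: [[-0.899, 0.435, 0.043], [0.436, 0.9, 0.007], [-0.036, 0.025, -0.999]]
ft_force: [-0.2, 0.5, 0.1]
grip_width: 0.0238
```

Emit:
carry_out:
  rows:
    - {"tx":0,"ty":0,"tz":-2,"yaw":0}
    - {"tx":0,"ty":0,"tz":-4,"yaw":0}
    - {"tx":0,"ty":0,"tz":-4,"yaw":0}
    - {"tx":0,"ty":0,"tz":-4,"yaw":0}
    - {"tx":0,"ty":0,"tz":0,"yaw":0}

```text
time_s: 32.3
position: [0.4427, -0.3904, 0.1879]
tool_rot: [[-0.899, 0.435, 0.045], [0.436, 0.9, 0.005], [-0.038, 0.024, -0.999]]
ft_force: [-0.2, -0.5, 0.8]
grip_width: 0.0236
```

```bash
python3 - <<'E'
from h import *
go(.5142,.3447,.14,-86.9)  # b3 leg dir 3
E
```

```text
pos [ 0.4427 -0.3904  0.1879] jaw 64.2 q1,q6 [ -54. -118.] F [-0.2 -0.5  0.8] w 0.0236 t 32.3
 shift total [25.81 69.15  5.44] = 17 x [1.52 4.07 0.32] ; then yaw total -0.505 (alt 2.637) = 4 x -0.126
```

Emit:
carry_out:
  rows:
    - {"tx":1.5,"ty":4.1,"tz":0.1,"yaw":0}
    - {"tx":1.5,"ty":4.1,"tz":0.1,"yaw":0}
    - {"tx":1.5,"ty":4.1,"tz":0.1,"yaw":0}
    - {"tx":1.5,"ty":4.1,"tz":0.1,"yaw":0}
    - {"tx":1.5,"ty":4.1,"tz":0.1,"yaw":0}
    - {"tx":1.5,"ty":4.1,"tz":0.1,"yaw":0}
    - {"tx":1.5,"ty":4.1,"tz":0.1,"yaw":0}
    - {"tx":1.5,"ty":4.1,"tz":0.1,"yaw":0}
    - {"tx":1.5,"ty":4.1,"tz":0.1,"yaw":0}
    - {"tx":1.5,"ty":4.1,"tz":0.1,"yaw":0}
    - {"tx":1.5,"ty":4.1,"tz":0.1,"yaw":0}
    - {"tx":1.5,"ty":4.1,"tz":0.1,"yaw":0}
  jaw: 0.38

```text
time_s: 33.5
position: [0.4976, 0.1452, 0.1799]
tool_rot: [[-0.894, 0.445, 0.055], [0.445, 0.895, -0.003], [-0.05, 0.022, -0.999]]
ft_force: [1.0, -0.4, -0.0]
grip_width: 0.0267
```

Emit:
carry_out:
  rows:
    - {"tx":1.5,"ty":4.1,"tz":0.2,"yaw":0}
    - {"tx":1.5,"ty":4.1,"tz":0.2,"yaw":0}
    - {"tx":1.5,"ty":4.1,"tz":0.2,"yaw":0}
    - {"tx":1.5,"ty":4.1,"tz":0.2,"yaw":0}
    - {"tx":0,"ty":0,"tz":0,"yaw":-0.126}
    - {"tx":0,"ty":0,"tz":0,"yaw":-0.126}
    - {"tx":0,"ty":0,"tz":0,"yaw":-0.126}
    - {"tx":0,"ty":0,"tz":0,"yaw":-0.126}
    - {"tx":0,"ty":0,"tz":0,"yaw":0}

```text
time_s: 34.4
position: [0.5148, 0.3337, 0.1704]
tool_rot: [[-0.996, -0.069, 0.056], [-0.069, 0.998, -0.001], [-0.056, -0.005, -0.998]]
ft_force: [-0.4, -0.7, -0.9]
grip_width: 0.0263
```

```bash
python3 - <<'E'
from h import *
im,P=snap('wrist'); im2,_=snap('top'); cv2.imwrite('pics/m6.png',np.hstack([cv2.resize(im,(480,360)),cv2.resize(im2[180:360,370:520],(300,360))]))
go(.517,.346,.10,-87.5)
E
```

```text
pos [0.5149 0.3335 0.1705] jaw 93.7 q1,q6 [ 22. -71.] F [-0.8  0.1  0.8] w 0.0268 t 34.5
 shift total [0.1  1.27 7.05] = 2 x [0.05 0.63 3.52] ; then yaw total 0.021 (alt -3.121) = 1 x 0.021
```

View pics/m6.png

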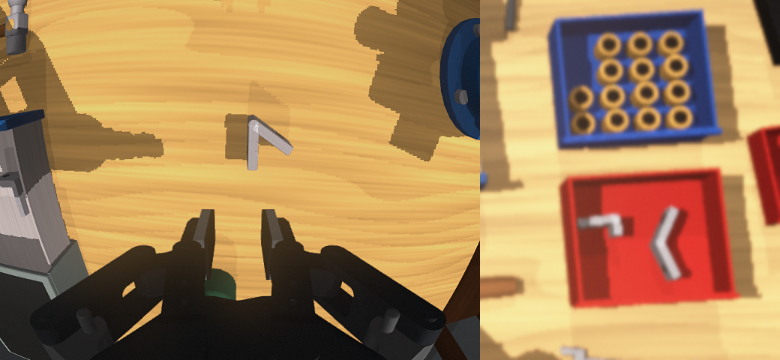

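Both b4 and b5 are in the red bin. The b3 leg is at x≈252, as computed (12.7 mm to the side).

Emit:
carry_out:
  rows:
    - {"tx":0.4,"ty":1.2,"tz":0,"yaw":0.02}
    - {"tx":0,"ty":0,"tz":3.5,"yaw":0}
    - {"tx":0,"ty":0,"tz":3.5,"yaw":0}
    - {"tx":0,"ty":0,"tz":3.5,"yaw":0}
    - {"tx":0,"ty":0,"tz":2,"yaw":0}
    - {"tx":0,"ty":0,"tz":0,"yaw":0}

```text
time_s: 35.1
position: [0.5187, 0.3456, 0.0431]
tool_rot: [[-0.998, -0.023, 0.062], [-0.023, 1.0, 0.001], [-0.062, -0.0, -0.998]]
ft_force: [0.2, 0.2, 0.2]
grip_width: 0.0268
```

```bash
python3 - <<'E'
from h import *
go(.517,.346,.018,-87.5)
E
```

```text
pos [0.5187 0.3456 0.0431] jaw 91.3 q1,q6 [ 23. -67.] F [0.2 0.2 0.2] w 0.0268 t 35.1
 shift total [0.33 0.04 2.5 ] = 1 x [0.33 0.04 2.5 ] ; then yaw total -0.021 (alt 3.121) = 1 x -0.021
```

Emit:
carry_out:
  rows:
    - {"tx":0.3,"ty":0,"tz":2.2,"yaw":-0.02}
    - {"tx":0,"ty":0,"tz":0,"yaw":0}

```text
time_s: 35.3
position: [0.5178, 0.3457, 0.0221]
tool_rot: [[-0.997, -0.039, 0.063], [-0.039, 0.999, 0.002], [-0.063, -0.001, -0.998]]
ft_force: [0.3, 0.2, -0.8]
grip_width: 0.0265
```

Emit:
carry_out:
  rows:
    - {"tx":0,"ty":0,"tz":0,"yaw":0}
    - {"tx":0,"ty":0,"tz":0,"yaw":0}
    - {"tx":0,"ty":0,"tz":0,"yaw":0}
    - {"tx":0,"ty":0,"tz":0,"yaw":0}
    - {"tx":0,"ty":0,"tz":0,"yaw":0}
  jaw: 1

```text
time_s: 35.8
position: [0.5196, 0.3465, 0.0272]
tool_rot: [[-0.997, -0.036, 0.069], [-0.035, 0.999, 0.004], [-0.069, 0.002, -0.998]]
ft_force: [-0.1, -0.4, -3.7]
grip_width: 0.0085
```

Emit:
carry_out:
  rows:
    - {"tx":0,"ty":0,"tz":-2,"yaw":0}
    - {"tx":0,"ty":0,"tz":-4,"yaw":0}
    - {"tx":0,"ty":0,"tz":-4,"yaw":0}
    - {"tx":0,"ty":0,"tz":-4,"yaw":0}
    - {"tx":0,"ty":0,"tz":0,"yaw":0}

```text
time_s: 36.3
position: [0.509, 0.3455, 0.1712]
tool_rot: [[-0.997, -0.035, 0.066], [-0.035, 0.999, 0.003], [-0.066, 0.0, -0.998]]
ft_force: [0.5, 0.4, -3.0]
grip_width: 0.0086
```

```bash
python3 - <<'E'
from h import *
go(.42,-.31,.16,-87)
a=cv2.imread('pics/m6.png'); P=env.camera_params('top')
for n,(x,y) in dict(b4tip=(580,222),b4bend=(615,218),b4s=(615,235),b5bend=(658,242),b5a=(675,210),b5b=(676,275)).items():
    print(n,np.round(onz(P,370+(x-480)/2,180+y/2,.04),4))
E
```

```text
pos [0.509  0.3455 0.1712] jaw 92.0 q1,q6 [ 24. -68.] F [ 0.5  0.4 -3. ] w 0.0086 t 36.3
 shift total [ 11.22 -65.2    0.35] = 15 x [ 0.75 -4.35  0.02] ; then yaw total -0.018 (alt 3.124) = 1 x -0.018
b4tip [ 0.4465 -0.2802]
b4bend [ 0.4501 -0.3225]
b4s [ 0.4297 -0.3211]
b5bend [ 0.4199 -0.3719]
b5a [ 0.4577 -0.3953]
b5b [ 0.3801 -0.3903]
```

Emit:
carry_out:
  rows:
    - {"tx":0.8,"ty":-4.4,"tz":0,"yaw":0}
    - {"tx":0.8,"ty":-4.4,"tz":0,"yaw":0}
    - {"tx":0.8,"ty":-4.4,"tz":0,"yaw":0}
    - {"tx":0.8,"ty":-4.4,"tz":0,"yaw":0}
    - {"tx":0.8,"ty":-4.4,"tz":0,"yaw":0}
    - {"tx":0.8,"ty":-4.4,"tz":0,"yaw":0}
    - {"tx":0.8,"ty":-4.4,"tz":0,"yaw":0}
    - {"tx":0.8,"ty":-4.4,"tz":0,"yaw":0}
    - {"tx":0.8,"ty":-4.4,"tz":0,"yaw":0}
    - {"tx":0.8,"ty":-4.4,"tz":0,"yaw":0}
    - {"tx":0.8,"ty":-4.4,"tz":0,"yaw":0}
    - {"tx":0.8,"ty":-4.4,"tz":0,"yaw":0}

```text
time_s: 37.5
position: [0.425, -0.1997, 0.1571]
tool_rot: [[-0.997, -0.042, 0.06], [-0.041, 0.999, 0.007], [-0.061, 0.004, -0.998]]
ft_force: [2.4, 0.6, -3.6]
grip_width: 0.0088
```

Emit:
carry_out:
  rows:
    - {"tx":0.8,"ty":-4.4,"tz":0,"yaw":0}
    - {"tx":0.8,"ty":-4.4,"tz":0,"yaw":0}
    - {"tx":0,"ty":0,"tz":0,"yaw":0}

```text
time_s: 37.8
position: [0.4098, -0.2964, 0.1534]
tool_rot: [[-0.998, -0.036, 0.059], [-0.035, 0.999, 0.007], [-0.059, 0.004, -0.998]]
ft_force: [1.5, 1.2, -3.6]
grip_width: 0.0084
```

```bash
python3 - <<'E'
from h import *
go(.406,-.328,.11,-87.5)
E
```

```text
pos [ 0.4098 -0.2964  0.1534] jaw 92.0 q1,q6 [ -51. -144.] F [ 1.5  1.2 -3.6] w 0.0084 t 37.8
 shift total [ 0.75 -3.16  4.29] = 2 x [ 0.37 -1.58  2.15] ; then yaw total -0.008 (alt 3.134) = 1 x -0.008
```

Emit:
carry_out:
  rows:
    - {"tx":0.5,"ty":-1.6,"tz":2,"yaw":0}
    - {"tx":0.4,"ty":-1.2,"tz":2,"yaw":0}
    - {"tx":0,"ty":0,"tz":0,"yaw":0}

```text
time_s: 38.1
position: [0.4028, -0.3254, 0.1099]
tool_rot: [[-0.998, -0.033, 0.058], [-0.032, 0.999, 0.009], [-0.058, 0.007, -0.998]]
ft_force: [0.4, 0.6, -2.8]
grip_width: 0.0084
```

```bash
python3 - <<'E'
from h import *
go(.406,-.328,.038,-87.5)
E
```

```text
pos [ 0.4028 -0.3254  0.1099] jaw 91.9 q1,q6 [ -53. -147.] F [ 0.4  0.6 -2.8] w 0.0084 t 38.1
 shift total [ 0.11 -0.32  7.2 ] = 2 x [ 0.06 -0.16  3.6 ] ; then yaw total -0.011 (alt 3.131) = 1 x -0.011
```

Emit:
carry_out:
  rows:
    - {"tx":0,"ty":-0.2,"tz":2,"yaw":0}
    - {"tx":0,"ty":0,"tz":2,"yaw":0}
    - {"tx":0,"ty":0,"tz":1.5,"yaw":0}
    - {"tx":0,"ty":0,"tz":1,"yaw":0}
    - {"tx":0,"ty":0,"tz":0,"yaw":0}

```text
time_s: 38.6
position: [0.4079, -0.3235, 0.0449]
tool_rot: [[-0.998, -0.034, 0.058], [-0.033, 0.999, 0.01], [-0.059, 0.008, -0.998]]
ft_force: [0.5, -0.6, -3.1]
grip_width: 0.0087
```

Emit:
carry_out:
  rows:
    - {"tx":0,"ty":0,"tz":0,"yaw":0}
    - {"tx":0,"ty":0,"tz":0,"yaw":0}
    - {"tx":0,"ty":0,"tz":0,"yaw":0}
  jaw: 0.5

```text
time_s: 38.9
position: [0.4091, -0.3239, 0.0476]
tool_rot: [[-0.998, -0.035, 0.061], [-0.034, 0.999, 0.006], [-0.061, 0.004, -0.998]]
ft_force: [-0.2, -0.2, -0.3]
grip_width: 0.0214
```

Emit:
carry_out:
  rows:
    - {"tx":0,"ty":0,"tz":-1.5,"yaw":0}
    - {"tx":0,"ty":0,"tz":-4,"yaw":0}
    - {"tx":0,"ty":0,"tz":-4,"yaw":0}
    - {"tx":0,"ty":0,"tz":-4,"yaw":0}
    - {"tx":0,"ty":0,"tz":0,"yaw":0}

```text
time_s: 39.4
position: [0.4007, -0.3251, 0.1904]
tool_rot: [[-0.997, -0.034, 0.063], [-0.034, 0.999, 0.003], [-0.063, 0.0, -0.998]]
ft_force: [-0.0, -0.4, 0.1]
grip_width: 0.0214
```

```bash
python3 - <<'E'
from h import *
go(.447,-.039,.16,4.75)
E
```

```text
pos [ 0.4007 -0.3251  0.1904] jaw 92.0 q1,q6 [ -54. -147.] F [-0.  -0.4  0.1] w 0.0214 t 39.4
 shift total [-5.4  28.44  3.4 ] = 7 x [-0.77  4.06  0.49] ; then yaw total 1.522 (alt -1.620) = 11 x 0.138
```

Emit:
carry_out:
  rows:
    - {"tx":-0.8,"ty":4.0,"tz":0.3,"yaw":0}
    - {"tx":-0.8,"ty":4.0,"tz":0.3,"yaw":0}
    - {"tx":-0.8,"ty":4.0,"tz":0.3,"yaw":0}
    - {"tx":-0.8,"ty":4.0,"tz":0.3,"yaw":0}
    - {"tx":-0.8,"ty":4.0,"tz":0.3,"yaw":0}
    - {"tx":-0.8,"ty":4.0,"tz":0.3,"yaw":0}
    - {"tx":-0.5,"ty":3.0,"tz":0.2,"yaw":0}
  jaw: 0.43

```text
time_s: 40.1
position: [0.4468, -0.0482, 0.174]
tool_rot: [[-0.997, -0.025, 0.07], [-0.026, 1.0, -0.004], [-0.07, -0.006, -0.998]]
ft_force: [1.2, -0.4, 0.0]
grip_width: 0.0245
```

Emit:
carry_out:
  rows:
    - {"tx":0,"ty":0,"tz":0,"yaw":0.14}
    - {"tx":0,"ty":0,"tz":0,"yaw":0.14}
    - {"tx":0,"ty":0,"tz":0,"yaw":0.14}
    - {"tx":0,"ty":0,"tz":0,"yaw":0.14}
    - {"tx":0,"ty":0,"tz":0,"yaw":0.14}
    - {"tx":0,"ty":0,"tz":0,"yaw":0.14}
    - {"tx":0,"ty":0,"tz":0,"yaw":0.14}
    - {"tx":0,"ty":0,"tz":0,"yaw":0.14}
    - {"tx":0,"ty":0,"tz":0,"yaw":0.14}
    - {"tx":0,"ty":0,"tz":0,"yaw":0.14}
    - {"tx":0,"ty":0,"tz":0,"yaw":0.13}
    - {"tx":0,"ty":0,"tz":0,"yaw":0}

```text
time_s: 41.3
position: [0.4446, -0.0424, 0.1726]
tool_rot: [[-0.01, 0.997, 0.07], [1.0, 0.011, -0.003], [-0.004, 0.07, -0.998]]
ft_force: [0.9, 1.0, -1.2]
grip_width: 0.0244
```

```bash
python3 - <<'E'
from h import *
im,P=snap('scene'); im2,_=snap('top')
cv2.imwrite('pics/m7.png',np.hstack([cv2.resize(im[110:420,150:540],(480,382)),cv2.resize(im2[170:361,90:250],(320,382))]))
cv2.imwrite('pics/m8.png',np.hstack([im2[180:360,60:240].repeat(2,0).repeat(2,1),im2[180:360,370:530].repeat(2,0).repeat(2,1)]))
go(.447,-.039,.10,4.75)
E
```

```text
pos [ 0.4447 -0.0424  0.1726] jaw 0.9 q1,q6 [-21. -23.] F [ 0.2 -0.1  0.1] w 0.0246 t 41.4
 shift total [ 0.37 -0.27  7.26] = 2 x [ 0.18 -0.14  3.63] ; then yaw total -0.067 (alt 3.074) = 1 x -0.067
```

View pics/m8.png

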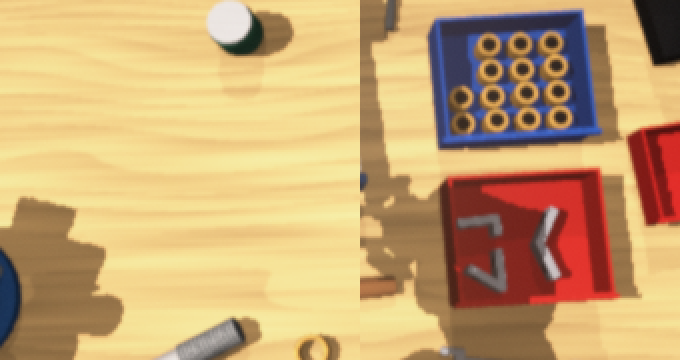

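The three faulty brackets are in the red bin, the left of the bench is clear and the blue bin is untouched. Now to close the drawer: grip the handle.

Emit:
carry_out:
  rows:
    - {"tx":0.3,"ty":-0.5,"tz":2.5,"yaw":-0.067}
    - {"tx":0,"ty":0,"tz":2.5,"yaw":0}
    - {"tx":0,"ty":0,"tz":1.5,"yaw":0}
    - {"tx":0,"ty":0,"tz":0,"yaw":0}

```text
time_s: 41.8
position: [0.4448, -0.0398, 0.1062]
tool_rot: [[-0.098, 0.992, 0.074], [0.995, 0.098, -0.005], [-0.012, 0.073, -0.997]]
ft_force: [0.1, -0.0, -0.5]
grip_width: 0.0247
```

```bash
python3 - <<'E'
from h import *
go(.447,-.039,.047,4.75)
E
```

```text
pos [ 0.4448 -0.0398  0.1062] jaw 5.7 q1,q6 [-21. -28.] F [ 0.1 -0.  -0.5] w 0.0247 t 41.8
 shift total [ 0.13 -0.21  5.92] = 2 x [ 0.06 -0.1   2.96] ; then yaw total 0.016 (alt -3.126) = 1 x 0.016
```

Emit:
carry_out:
  rows:
    - {"tx":0,"ty":-0.2,"tz":2,"yaw":0}
    - {"tx":0,"ty":0,"tz":2,"yaw":0}
    - {"tx":0,"ty":0,"tz":1.7,"yaw":0}
    - {"tx":0,"ty":0,"tz":0,"yaw":0}

```text
time_s: 42.2
position: [0.4489, -0.041, 0.0503]
tool_rot: [[-0.106, 0.991, 0.079], [0.994, 0.107, -0.006], [-0.015, 0.077, -0.997]]
ft_force: [0.0, -0.8, -0.4]
grip_width: 0.0244
```

Emit:
carry_out:
  rows:
    - {"tx":0,"ty":0,"tz":0,"yaw":0}
    - {"tx":0,"ty":0,"tz":0,"yaw":0}
    - {"tx":0,"ty":0,"tz":0,"yaw":0}
    - {"tx":0,"ty":0,"tz":0,"yaw":0}
    - {"tx":0,"ty":0,"tz":0,"yaw":0}
  jaw: 1
  squeeze: 40

```text
time_s: 42.7
position: [0.4483, -0.0412, 0.0513]
tool_rot: [[-0.108, 0.991, 0.077], [0.994, 0.108, -0.006], [-0.014, 0.076, -0.997]]
ft_force: [2.3, -1.2, -14.5]
grip_width: 0.0093
```

Emit:
carry_out:
  rows:
    - {"tx":0,"ty":0.4,"tz":0.03,"yaw":0}
    - {"tx":0,"ty":0.8,"tz":0.06,"yaw":0}
    - {"tx":-0.03,"ty":1.2,"tz":0.09,"yaw":0}
    - {"tx":-0.03,"ty":1.2,"tz":0.09,"yaw":0}
    - {"tx":-0.03,"ty":1.2,"tz":0.09,"yaw":0}
    - {"tx":-0.03,"ty":1.2,"tz":0.09,"yaw":0}
    - {"tx":-0.03,"ty":1.2,"tz":0.09,"yaw":0}
    - {"tx":-0.03,"ty":1.2,"tz":0.09,"yaw":0}
    - {"tx":-0.03,"ty":1.2,"tz":0.09,"yaw":0}
    - {"tx":0,"ty":0.6,"tz":0,"yaw":0}

```text
time_s: 43.7
position: [0.5507, -0.0324, 0.0513]
tool_rot: [[-0.108, 0.992, 0.065], [0.994, 0.109, -0.007], [-0.014, 0.064, -0.998]]
ft_force: [-2.1, -6.3, -13.4]
grip_width: 0.0094
```

```bash
python3 - <<'E'
from h import *
go(.626,-.024,.0505,4.75); print(np.round(env.observe()['tool_rot'],3))
E
```

```text
pos [ 0.5507 -0.0324  0.0513] jaw 6.3 q1,q6 [-16. -23.] F [ -2.1  -6.3 -13.4] w 0.0094 t 43.7
 shift total [0.02 7.55 0.56] = 2 x [0.01 3.78 0.28] ; then yaw total 0.026 (alt -3.115) = 1 x 0.026
[[-0.108  0.992  0.065]
 [ 0.994  0.109 -0.007]
 [-0.014  0.064 -0.998]]
```

Emit:
carry_out:
  rows:
    - {"tx":0,"ty":1.0,"tz":0.07,"yaw":0}
    - {"tx":0,"ty":1.2,"tz":0.08,"yaw":0}
    - {"tx":0,"ty":1.2,"tz":0.08,"yaw":0}
    - {"tx":0,"ty":1.2,"tz":0.08,"yaw":0}
    - {"tx":0,"ty":1.0,"tz":0.07,"yaw":0}
    - {"tx":0,"ty":0.6,"tz":0.03,"yaw":0}
    - {"tx":0,"ty":0.4,"tz":0,"yaw":0}

```text
time_s: 44.4
position: [0.6169, -0.0268, 0.0513]
tool_rot: [[-0.108, 0.992, 0.059], [0.994, 0.109, -0.01], [-0.017, 0.057, -0.998]]
ft_force: [-0.9, -4.4, -10.5]
grip_width: 0.0092
```

Emit:
carry_out:
  rows:
    - {"tx":0,"ty":0.4,"tz":0.02,"yaw":0}
    - {"tx":0,"ty":0.4,"tz":0.02,"yaw":0}
    - {"tx":0,"ty":0.4,"tz":0,"yaw":0}

```text
time_s: 44.7
position: [0.6274, -0.0258, 0.0512]
tool_rot: [[-0.108, 0.993, 0.053], [0.994, 0.109, -0.011], [-0.017, 0.052, -0.999]]
ft_force: [-18.8, -9.1, 4.2]
grip_width: 0.0092
```

Emit:
carry_out:
  rows:
    - {"tx":0,"ty":0.3,"tz":0,"yaw":0}
    - {"tx":0,"ty":0.3,"tz":0,"yaw":0}

```text
time_s: 44.9
position: [0.6274, -0.0258, 0.0512]
tool_rot: [[-0.109, 0.993, 0.036], [0.994, 0.11, -0.012], [-0.016, 0.035, -0.999]]
ft_force: [-16.6, -7.3, 1.8]
grip_width: 0.0092
```

Emit:
carry_out:
  rows:
    - {"tx":0,"ty":0,"tz":0,"yaw":0}
    - {"tx":0,"ty":0,"tz":0,"yaw":0}

```text
time_s: 45.1
position: [0.627, -0.0259, 0.0513]
tool_rot: [[-0.109, 0.993, 0.035], [0.994, 0.109, -0.012], [-0.015, 0.034, -0.999]]
ft_force: [-0.8, -2.9, -9.1]
grip_width: 0.0094
```

Emit:
carry_out:
  rows:
    - {"tx":0,"ty":0.1,"tz":0,"yaw":0}
    - {"tx":0,"ty":0,"tz":0,"yaw":0}
    - {"tx":0,"ty":0,"tz":0,"yaw":0}
  jaw: 0.43

```text
time_s: 45.4
position: [0.6307, -0.0248, 0.0542]
tool_rot: [[-0.11, 0.993, 0.043], [0.994, 0.111, -0.011], [-0.016, 0.041, -0.999]]
ft_force: [-0.1, -1.0, 0.4]
grip_width: 0.0243
```

Emit:
carry_out:
  rows:
    - {"tx":0,"ty":0,"tz":-1.5,"yaw":0}
    - {"tx":0,"ty":0,"tz":-2.5,"yaw":0}
    - {"tx":0,"ty":0,"tz":-3,"yaw":0}
    - {"tx":0,"ty":-4,"tz":-3,"yaw":0}
    - {"tx":0,"ty":-5,"tz":-1,"yaw":0}
    - {"tx":3,"ty":-3,"tz":-1,"yaw":0}
    - {"tx":4,"ty":-3,"tz":0,"yaw":0}
    - {"tx":4,"ty":-3,"tz":0,"yaw":0}
    - {"tx":4,"ty":-2,"tz":0,"yaw":0}
    - {"tx":4,"ty":-2,"tz":0,"yaw":0}
    - {"tx":4,"ty":-2,"tz":0,"yaw":0}
    - {"tx":0,"ty":0,"tz":0,"yaw":0}

```text
time_s: 46.6
position: [0.3564, 0.1858, 0.1686]
tool_rot: [[-0.111, 0.991, 0.069], [0.994, 0.112, -0.01], [-0.017, 0.067, -0.998]]
ft_force: [0.1, -0.1, 0.3]
grip_width: 0.0242
```

```bash
python3 - <<'E'
from h import *
im,P=snap('top'); cv2.imwrite('pics/m9.png',np.hstack([im[180:240,250:370].repeat(5,0).repeat(5,1)]))
cv2.imwrite('pics/top9.png',im)
a=cv2.imread('pics/top0.png')
def row(I,u):  # blue->grey edges along columns
    return I[195:235,u].astype(int)
h=cv2.cvtColor(im,cv2.COLOR_BGR2HSV); 
for I,n in ((a,'t0'),(im,'t9')):
    h=cv2.cvtColor(I,cv2.COLOR_BGR2HSV); m=cv2.inRange(h,(100,110,90),(125,255,255))[185:225,258:368]; ys,xs=np.nonzero(m); f=np.polyfit(xs,ys,1); print(n,len(xs),f, f[1]+55*f[0]+185)
print(env.observe()['position'])
E
```

```text
t0 433 [-0.11070929 25.39125853] 204.3022475449125
t9 448 [-0.10957699 22.29777558] 201.27104137211447
[0.35803208 0.18452947 0.16886561]
```

View pics/top9.png

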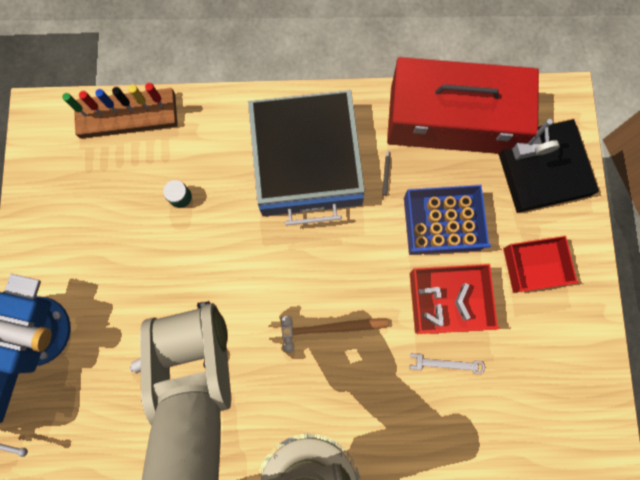

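View pics/m9.png

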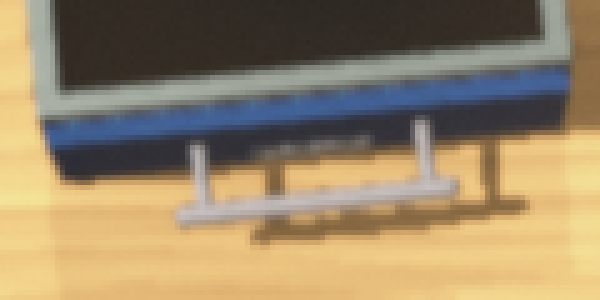

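```bash
python3 -c "
from h import *
print(env.observe()['ft_force'].round(1)); print(env.close_job())"
```

```text
[ 0.4  0.4 -0. ]
the job is handed in; nothing more can be done
None
```

The job is done and handed in after about 47 s of the 210 s allowed. I pulled the drawer to its stop, sorted all five brackets and pushed the drawer shut.

- **Sound:** two square brackets went into the drawer and were seen standing in it before I closed it.
- **Faulty:** the 55° fold, the short-leg one and the 130° one went into the larger red bin. All three show there in the last top view.
- **Knocked bracket:** the 130° bracket was knocked about 4 cm during the run. I found its new place with the wrist camera before picking it up.

**Last checks:**
- **Drawer:** it travelled about 180 mm and met the closed stop at about 19 N. The front looks flush under the cabinet in the last picture. The gripper eased back about 0.4 mm after that last push, and I did not push again.
- **Bench:** the left of the bench was clear of brackets, the blue bin was untouched and the tools in view had not moved.
- **Arm:** it ended raised clear of everything, with wrist force near zero.
- **Not checked:** in the last picture the arm hid the loose bush and most of the driver. Both were in place in the picture before I closed the drawer, and nothing was moved near them afterwards.

No check failed.

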